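# Load the tappets into the empty wash pot and start it

## Robot

A 7-joint arm with a two-finger parallel gripper is mounted at the origin on the work surface. World frame = base frame: x ahead of the robot, y to its left, z up, the work surface at z = 0. Lengths are in m, angles in rad, forces in N, time in s.
With the tool pointing down it reaches from about 0.425 to 0.925 m from the base axis. Payload 6.8 kg.
Tool frame: the origin (TCP) lies on the centre line of the jaws, within the pads' length; the fingertips stand 19 mm ahead of it and the grasp point (between the pads) is the TCP (r.tip_extent is the y of the fingertips in the tool frame, in m); y points along the fingers, z is the direction in which the jaws open and shut, and the axes are right-handed (so a half turn about y gives the same grasp; the last joint's range is limited). The gripper opens to 85 mm and grips with 20 to 120 N. Pads are 22 mm wide; open, the fingers measure 114 mm over their backs; the gripper's body (76 mm by 85 mm) begins 54 mm behind the grasp point. The pads swing forward as they close: fully open they stand 13 mm farther back than shut.
Start: joints at [0.997, 0.477, 0.022, 1.555, -0.011, 1.109, -0.083], TCP at [0.303, -0.603, 0.25] pointing down, gripper open.
Joint ranges: [-2.96, 2.96], [-0.34, 2.1], [-1.41, 1.46], [0.24, 2.44], [-1.37, 4.51], [0.17, 1.92], [-2.96, 2.96]. Speed limits (rad/s): [2.39, 2.39, 3.14, 3.14, 3.14, 3.14, 3.14].

## Interface

Orientations are given as a rotation vector (axis times angle).
In Python, from bench import r gives the robot as it stands. The module is installed in compiled form; this text tells all that it offers.
- The arm moves only by the tool jog_arm, never from a script. Its argument "motion" is a list of rows, each a list of 3 entries, a list of its own where there are three numbers: the opening, from 0 (shut) to 1 (fully open), then the shift along the tool's x, y, z in m, then the turn, a rotation vector about the tool's x, y, z in degrees. A call has 1 to 10 rows; each row shifts and turns the commanded pose from where the row before left it, along the tool's axes as they then stand; what a row does not reach is not made up. A row lasts 1/12 s, in which the tool goes at most 41.7 mm and 7.16 degrees, less where a joint would pass 70% of its speed; a pose out of reach is approached as far as the arm can. A call with a gripper value outside its range is refused whole. The fingers move at their own pace and stop on an object; "force" is the grip in N (left out, the last holds). Time passes only in rows, so rows that do not move let the fingers close. It gives the time, the measured TCP pose, the force and the opening at its end, in the units of the state.
- r.get_obs(): the state, without advancing time (a new reading comes with each control period).
- r.grab_frame(name): name is "scene" or "top" or "wrist"; returns a dict with "image" (400x640x3 uint8, red, green, blue), "range_z" (400x640 float32, m along the optical axis (not along the pixel's ray), 0 where there is no reading), "fx", "fy", "cx", "cy" (pixels), "xyz" and "orientation" of the camera in the world. Camera axes: x right, y down, z forward; pixel columns grow to the right and rows downward; lengths in m; the calibration is good to about 2 mm. A picture is of the moment at which its call begins.
- r.hand_in(): hands the job in, once; it reports no verdict.
The state is a dict: "clock": time; "joints": joint angles; "qvel": joint speeds; "tau": joint torques, N m; "tcp_pos": TCP position; "orientation": TCP orientation; "contact_force": force on the tool from outside, world axes, zero at the start; "moment": the same for the moment, N m; "grip_width": finger opening in m.
Only numpy, scipy, OpenCV 4.12 (cv2) and the standard library are available. Lean on these libraries where they do the work, as an engineer would, in place of code of your own. Each camera call takes 0.05 s, during which the arm holds its last target.

## Task

One of the two round wash pots still has a bearing cap lying in it: leave that pot, its cap and its lever alone. Stand every tappet on the bench upright on the floor of the other, empty pot, packed as a cluster with one in the middle and the rest around it. When all of them are in, push the lever beside that pot fully over, away from the robot, and do not disturb the cup and the can.

Things in the scene. Friction and masses are not known exactly. Their poses are not given: they have to be found in the camera images.
- tappet1: Plain steel stemmed tappet, standing upright on the bench at the start: a round body 32 mm in diameter and 30 mm tall (its foot stepped in to 29 mm diameter over the lowest 3 mm) with a slim round stem 12 mm in diameter and 48 mm long rising from the middle of it, 78 mm tall in all, about 0.16 kg. Origin: centre of its underside; z runs up the stem. All tappets are alike; 5 to 7 of them are present.
- tappet2: Plain steel stemmed tappet, standing upright on the bench at the start: a round body 32 mm in diameter and 30 mm tall (its foot stepped in to 29 mm diameter over the lowest 3 mm) with a slim round stem 12 mm in diameter and 48 mm long rising from the middle of it, 78 mm tall in all, about 0.16 kg. Origin: centre of its underside; z runs up the stem. All tappets are alike; 5 to 7 of them are present.
- tappet3: Plain steel stemmed tappet, standing upright on the bench at the start: a round body 32 mm in diameter and 30 mm tall (its foot stepped in to 29 mm diameter over the lowest 3 mm) with a slim round stem 12 mm in diameter and 48 mm long rising from the middle of it, 78 mm tall in all, about 0.16 kg. Origin: centre of its underside; z runs up the stem. All tappets are alike; 5 to 7 of them are present.
- tappet4: Plain steel stemmed tappet, standing upright on the bench at the start: a round body 32 mm in diameter and 30 mm tall (its foot stepped in to 29 mm diameter over the lowest 3 mm) with a slim round stem 12 mm in diameter and 48 mm long rising from the middle of it, 78 mm tall in all, about 0.16 kg. Origin: centre of its underside; z runs up the stem. All tappets are alike; 5 to 7 of them are present.
- tappet5: Plain steel stemmed tappet, standing upright on the bench at the start: a round body 32 mm in diameter and 30 mm tall (its foot stepped in to 29 mm diameter over the lowest 3 mm) with a slim round stem 12 mm in diameter and 48 mm long rising from the middle of it, 78 mm tall in all, about 0.16 kg. Origin: centre of its underside; z runs up the stem. All tappets are alike; 5 to 7 of them are present.
- tappet6: Plain steel stemmed tappet, standing upright on the bench at the start: a round body 32 mm in diameter and 30 mm tall (its foot stepped in to 29 mm diameter over the lowest 3 mm) with a slim round stem 12 mm in diameter and 48 mm long rising from the middle of it, 78 mm tall in all, about 0.16 kg. Origin: centre of its underside; z runs up the stem. All tappets are alike; 5 to 7 of them are present.
- tappet7: Plain steel stemmed tappet, standing upright on the bench at the start: a round body 32 mm in diameter and 30 mm tall (its foot stepped in to 29 mm diameter over the lowest 3 mm) with a slim round stem 12 mm in diameter and 48 mm long rising from the middle of it, 78 mm tall in all, about 0.16 kg. Origin: centre of its underside; z runs up the stem. All tappets are alike; 5 to 7 of them are present.
- pot_a: Wash station on the robot's left (+y) side, fixed to the bench: an open round aluminium pot on a grey foot plate. Pot: outer diameter 118 mm, inner diameter 110 mm (wall 4 mm), inner floor 15 mm and rim 45 mm above the bench. Origin: on the pot's axis at bench height; z up, x points away from the robot (turned up to 0.15 rad). Its lever stands beside the pot, on the outer (+y) side, 110 mm from the axis.
- lever_a (a joint): Start lever of pot_a: angle in rad, 0 = leaning towards the robot (off), 1.0 = end stop, leaning away from the robot (on). It starts between 0 and 0.15, is light (under 2 N at the knob) and stays where it is left. It swings in the x-z plane of pot_a, +110 mm along that frame's y; its hinge lies at x = -10 mm, 32 mm above the bench.
- lever_a_tip (a point): Centre of the black ball knob (26 mm in diameter) on the end of lever_a, 80 mm from the hinge; about 102 mm above the bench when off or on, 112 mm at mid swing, and 77 mm of travel from end to end along pot_a's x.
- cap_a: Leftover bearing cap (a small aluminium bridge, 56 x 26 x 24 mm) lying near the middle of pot_a. Only one of cap_a and cap_b is present: the pot that holds one is the used pot, the other is empty. Origin: centre of its underside, z up.
- pot_b: Wash station on the robot's right (-y) side, fixed to the bench: an open round aluminium pot on a grey foot plate. Pot: outer diameter 118 mm, inner diameter 110 mm (wall 4 mm), inner floor 15 mm and rim 45 mm above the bench. Origin: on the pot's axis at bench height; z up, x points away from the robot (turned up to 0.15 rad). Its lever stands beside the pot, on the outer (-y) side, 110 mm from the axis.
- lever_b (a joint): Start lever of pot_b: angle in rad, 0 = leaning towards the robot (off), 1.0 = end stop, leaning away from the robot (on). It starts between 0 and 0.15, is light (under 2 N at the knob) and stays where it is left. It swings in the x-z plane of pot_b, -110 mm along that frame's y; its hinge lies at x = -10 mm, 32 mm above the bench.
- lever_b_tip (a point): Centre of the black ball knob (26 mm in diameter) on the end of lever_b, 80 mm from the hinge; about 102 mm above the bench when off or on, 112 mm at mid swing, and 77 mm of travel from end to end along pot_b's x.
- cap_b: Leftover bearing cap (a small aluminium bridge, 56 x 26 x 24 mm) lying near the middle of pot_b. Only one of cap_a and cap_b is present: the pot that holds one is the used pot, the other is empty. Origin: centre of its underside, z up.
- cup: White parts cup, a bystander, 72 mm in diameter and 75 mm tall, behind the pots. Origin: centre of its underside.
- oilcan: Grey can, a bystander, 56 mm in diameter and 160 mm tall, on the left of the bench. Origin: centre of its underside.

How it is judged:
On the way, in this order (a step that is already met when the one before it is completed fails the run):
1. every tappet stands upright on the floor of one pot, one of them in the middle ((((horizontal distance between tappet1 and pot_a below 0.046 m and z of tappet1 in the frame of pot_a between 0.008 and 0.021 m and angle between tappet1's own z axis and vertical below 0.12 rad) and (horizontal distance between tappet2 and pot_a below 0.046 m and z of tappet2 in the frame of pot_a between 0.008 and 0.021 m and angle between tappet2's own z axis and vertical below 0.12 rad) and (horizontal distance between tappet3 and pot_a below 0.046 m and z of tappet3 in the frame of pot_a between 0.008 and 0.021 m and angle between tappet3's own z axis and vertical below 0.12 rad) and (horizontal distance between tappet4 and pot_a below 0.046 m and z of tappet4 in the frame of pot_a between 0.008 and 0.021 m and angle between tappet4's own z axis and vertical below 0.12 rad) and (horizontal distance between tappet5 and pot_a below 0.046 m and z of tappet5 in the frame of pot_a between 0.008 and 0.021 m and angle between tappet5's own z axis and vertical below 0.12 rad) and (horizontal distance between tappet6 and pot_a below 0.046 m and z of tappet6 in the frame of pot_a between 0.008 and 0.021 m and angle between tappet6's own z axis and vertical below 0.12 rad) and (horizontal distance between tappet7 and pot_a below 0.046 m and z of tappet7 in the frame of pot_a between 0.008 and 0.021 m and angle between tappet7's own z axis and vertical below 0.12 rad) and horizontal distance between any of tappet1, tappet2, tappet3, tappet4, tappet5, tappet6, tappet7 and pot_a below 0.015 m) or ((horizontal distance between tappet1 and pot_b below 0.046 m and z of tappet1 in the frame of pot_b between 0.008 and 0.021 m and angle between tappet1's own z axis and vertical below 0.12 rad) and (horizontal distance between tappet2 and pot_b below 0.046 m and z of tappet2 in the frame of pot_b between 0.008 and 0.021 m and angle between tappet2's own z axis and vertical below 0.12 rad) and (horizontal distance between tappet3 and pot_b below 0.046 m and z of tappet3 in the frame of pot_b between 0.008 and 0.021 m and angle between tappet3's own z axis and vertical below 0.12 rad) and (horizontal distance between tappet4 and pot_b below 0.046 m and z of tappet4 in the frame of pot_b between 0.008 and 0.021 m and angle between tappet4's own z axis and vertical below 0.12 rad) and (horizontal distance between tappet5 and pot_b below 0.046 m and z of tappet5 in the frame of pot_b between 0.008 and 0.021 m and angle between tappet5's own z axis and vertical below 0.12 rad) and (horizontal distance between tappet6 and pot_b below 0.046 m and z of tappet6 in the frame of pot_b between 0.008 and 0.021 m and angle between tappet6's own z axis and vertical below 0.12 rad) and (horizontal distance between tappet7 and pot_b below 0.046 m and z of tappet7 in the frame of pot_b between 0.008 and 0.021 m and angle between tappet7's own z axis and vertical below 0.12 rad) and horizontal distance between any of tappet1, tappet2, tappet3, tappet4, tappet5, tappet6, tappet7 and pot_b below 0.015 m))), for 0.2 s.
2. then a lever is pushed fully over (value of joint any of lever_a, lever_b above 0.85 rad), for 0.2 s.
At the end, for the whole second after the job is handed in: Every tappet present stands at rest on the floor of the empty pot (underside within 6 mm of the floor, tilt under 0.12 rad), one of them within 15 mm of the pot's axis; that pot's lever is beyond 0.85 rad and the other lever below 0.3 rad; the bearing cap still lies in its own pot (((((horizontal distance between tappet1 and pot_a below 0.046 m and z of tappet1 in the frame of pot_a between 0.008 and 0.021 m and angle between tappet1's own z axis and vertical below 0.12 rad) and (horizontal distance between tappet2 and pot_a below 0.046 m and z of tappet2 in the frame of pot_a between 0.008 and 0.021 m and angle between tappet2's own z axis and vertical below 0.12 rad) and (horizontal distance between tappet3 and pot_a below 0.046 m and z of tappet3 in the frame of pot_a between 0.008 and 0.021 m and angle between tappet3's own z axis and vertical below 0.12 rad) and (horizontal distance between tappet4 and pot_a below 0.046 m and z of tappet4 in the frame of pot_a between 0.008 and 0.021 m and angle between tappet4's own z axis and vertical below 0.12 rad) and (horizontal distance between tappet5 and pot_a below 0.046 m and z of tappet5 in the frame of pot_a between 0.008 and 0.021 m and angle between tappet5's own z axis and vertical below 0.12 rad) and (horizontal distance between tappet6 and pot_a below 0.046 m and z of tappet6 in the frame of pot_a between 0.008 and 0.021 m and angle between tappet6's own z axis and vertical below 0.12 rad) and (horizontal distance between tappet7 and pot_a below 0.046 m and z of tappet7 in the frame of pot_a between 0.008 and 0.021 m and angle between tappet7's own z axis and vertical below 0.12 rad) and horizontal distance between any of tappet1, tappet2, tappet3, tappet4, tappet5, tappet6, tappet7 and pot_a below 0.015 m) and value of joint lever_a above 0.85 rad and value of joint lever_b below 0.3 rad) or (((horizontal distance between tappet1 and pot_b below 0.046 m and z of tappet1 in the frame of pot_b between 0.008 and 0.021 m and angle between tappet1's own z axis and vertical below 0.12 rad) and (horizontal distance between tappet2 and pot_b below 0.046 m and z of tappet2 in the frame of pot_b between 0.008 and 0.021 m and angle between tappet2's own z axis and vertical below 0.12 rad) and (horizontal distance between tappet3 and pot_b below 0.046 m and z of tappet3 in the frame of pot_b between 0.008 and 0.021 m and angle between tappet3's own z axis and vertical below 0.12 rad) and (horizontal distance between tappet4 and pot_b below 0.046 m and z of tappet4 in the frame of pot_b between 0.008 and 0.021 m and angle between tappet4's own z axis and vertical below 0.12 rad) and (horizontal distance between tappet5 and pot_b below 0.046 m and z of tappet5 in the frame of pot_b between 0.008 and 0.021 m and angle between tappet5's own z axis and vertical below 0.12 rad) and (horizontal distance between tappet6 and pot_b below 0.046 m and z of tappet6 in the frame of pot_b between 0.008 and 0.021 m and angle between tappet6's own z axis and vertical below 0.12 rad) and (horizontal distance between tappet7 and pot_b below 0.046 m and z of tappet7 in the frame of pot_b between 0.008 and 0.021 m and angle between tappet7's own z axis and vertical below 0.12 rad) and horizontal distance between any of tappet1, tappet2, tappet3, tappet4, tappet5, tappet6, tappet7 and pot_b below 0.015 m) and value of joint lever_b above 0.85 rad and value of joint lever_a below 0.3 rad)) and linear speed of each of tappet1, tappet2, tappet3, tappet4, tappet5, tappet6, tappet7 below 0.02 m/s and horizontal distance between cap_a and pot_a below 0.045 m and horizontal distance between cap_b and pot_b below 0.045 m and angle between each of cap_a, cap_b's own z axis and vertical below 0.2 rad); the robot touches nothing.
It fails at once if a tappet is put in with the leftover bearing cap (distance between any of tappet1, tappet2, tappet3, tappet4, tappet5, tappet6, tappet7 and cap_a below 0.045 m or distance between any of tappet1, tappet2, tappet3, tappet4, tappet5, tappet6, tappet7 and cap_b below 0.045 m).
It fails at once if the leftover bearing cap is moved (distance of any of cap_a, cap_b from where it was at the start of the episode above 0.03 m).
It fails at once if the cup or the can is pushed away or knocked over (distance of any of cup, oilcan from where it was at the start of the episode above 0.06 m or angle between any of cup, oilcan's own z axis and vertical above 0.6 rad).
Of cap_a, cap_b only 1 to 1 are there at a start; the rules pass over those that are not, and their reading is None.
Of tappet1, tappet2, tappet3, tappet4, tappet5, tappet6, tappet7 only 5 to 7 are there at a start; the rules pass over those that are not, and their reading is None.
At some moment in a run one of tappet1, tappet2, tappet3, tappet4, tappet5, tappet6, tappet7 may be knocked a few centimetres aside while the robot is not near it.
It also fails if it takes over 210 s, if anything falls off the work surface, if the arm or the gripper's body presses on something with over 40 N, if the wrist force passes 120 N, or if a joint passes its speed limit or range.

## Working session

There is one attempt and no reset: what is moved stays moved. The work goes in short steps, Python scripts to look and compute and a tool call to move; the robot and the scene stay as the last step left them, time stands still between calls to the robot, and variables do not carry over. Pictures are saved under pics/ and viewed, and the job is handed in when it is done.

Besides the shell and the picture viewer there is one more tool, called after "Request:" by a JSON object that holds its "method" and its "body", one argument or row to a line. jog_arm: Moves the arm, as the interface text tells. Its arguments: {"type":"object","properties":{"motion":{"type":"array","items":{"type":"array"}},"force":{"type":"number"}},"required":["motion"]}

```bash
mkdir -p pics; ls
cat > h.py <<'E'
import numpy as np,cv2
from scipy.spatial.transform import Rotation as R
from bench import r
def cloud(f):
    d=f['range_z'];h,w=d.shape
    u,v=np.meshgrid(np.arange(w),np.arange(h))
    p=np.stack([(u-f['cx'])/f['fx']*d,(v-f['cy'])/f['fy']*d,d],-1)
    return p@R.from_rotvec(f['orientation']).as_matrix().T+np.array(f['xyz'])
def save(f,n): cv2.imwrite('pics/'+n+'.png',f['image'][:,:,::-1])
E
python3 - <<'E'
from h import *
o=r.get_obs();print({k:np.round(v,3).tolist() for k,v in o.items()}, r.tip_extent)
print(R.from_rotvec(o['orientation']).as_matrix().round(3))
for n in ['scene','top','wrist']:
    f=r.grab_frame(n);save(f,n+'0');print(n,f['fx'],f['cx'],f['cy'],np.round(f['xyz'],3),np.round(f['orientation'],3))
    np.savez(n+'0.npz',xyz=cloud(f),im=f['image'])
E
```

```text
pics
{'clock': 0.0, 'joints': [0.997, 0.478, 0.022, 1.556, -0.011, 1.109, -0.083], 'qvel': [0.001, -0.002, -0.0, -0.001, 0.001, 0.0, 0.001], 'tau': [0.0, -59.645, 1.608, -28.12, 0.013, 0.009, 0.0], 'tcp_pos': [0.303, -0.603, 0.249], 'orientation': [-0.466, 1.964, -1.961], 'contact_force': [-0.09, 0.018, 0.565], 'moment': [0.024, -0.077, 0.001], 'grip_width': 0.086} 0.019
[[-0.893 -0.001  0.449]
 [-0.449  0.002 -0.893]
 [ 0.    -1.    -0.002]]
scene 408.6806840893279 325.1486016178523 199.23712100741085 [ 1.117 -0.558  0.727] [-2.139 -0.752  0.357]
top 362.84343585682086 319.38028707934006 196.3380951756322 [0.484 0.074 1.135] [-2.133  2.194 -0.109]
wrist 294.1167116488741 319.8161014225023 193.38699410947464 [ 0.363 -0.573  0.372] [ 2.474 -1.524 -0.209]
```

View pics/scene0.png

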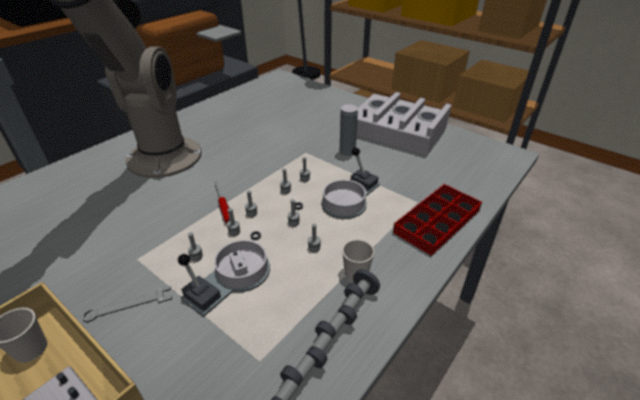

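View pics/top0.png

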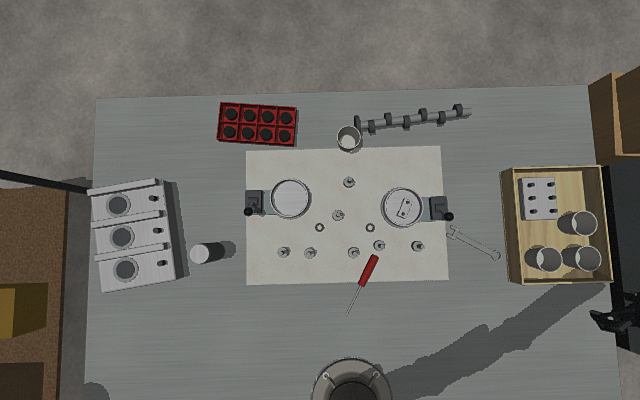

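```bash
cat >> h.py <<'E'
def tappets(f,zlo=0.066,zhi=0.088):
    P=cloud(f);z=P[...,2]
    m=((z>zlo)&(z<zhi)&(P[...,0]>0.2)&(P[...,0]<0.9)&(abs(P[...,1])<0.45)&(f['range_z']>0)).astype(np.uint8)
    n,l,s,c=cv2.connectedComponentsWithStats(m)
    out=[]
    for i in range(1,n):
        q=P[l==i]
        if s[i,4]>=3: out.append((q[:,:2].mean(0).round(4).tolist(),q[:,:2].min(0).round(3).tolist(),q[:,:2].max(0).round(3).tolist(),round(float(q[:,2].max()),3),int(s[i,4]),c[i].round(1).tolist()))
    return out
def circ(q):
    A=np.c_[2*q,np.ones(len(q))];s=np.linalg.lstsq(A,(q**2).sum(1),rcond=None)[0]
    return s[:2],np.sqrt(s[2]+s[0]**2+s[1]**2)
def pot(f,c0):
    P=cloud(f);d=np.hypot(P[...,0]-c0[0],P[...,1]-c0[1])
    q=P[(abs(P[...,2]-0.045)<0.004)&(d>.045)&(d<0.068)][:,:2]
    for _ in range(3):
        c,rr=circ(q); 
        q=q[abs(np.hypot(*(q-c).T)-rr)<0.005]
    return c,rr,len(q)
E
python3 - <<'E'
from h import *
for n in ['top','scene']:
    f=r.grab_frame(n);print(n)
    for t in tappets(f): print(t)
    P=cloud(f); np.set_printoptions(precision=4)
    if n=='top': ca,cb=P[198,291],P[207,402]; print(ca,cb)
    print(pot(f,ca[:2]),pot(f,cb[:2]))
    print('table z',np.median(P[260:275,260:330,2]) if n=='top' else '')
E
```

```text
top
([0.7773, -0.0143], [0.738, -0.048], [0.811, 0.021], 0.08, 104, [348.7, 135.7])
([0.6451, -0.0115], [0.64, -0.016], [0.651, -0.007], 0.082, 15, [349.5, 179.1])
([0.5759, 0.2811], [0.571, 0.278], [0.581, 0.284], 0.082, 9, [250.6, 205.4])
([0.5413, -0.2816], [0.535, -0.286], [0.547, -0.279], 0.087, 13, [443.7, 211.8])
([0.5433, 0.0262], [0.538, 0.023], [0.55, 0.031], 0.082, 12, [337.8, 214.1])
([0.4468, 0.3799], [0.421, 0.375], [0.47, 0.394], 0.088, 36, [216.6, 250.9])
([0.4484, -0.0964], [0.445, -0.101], [0.454, -0.091], 0.084, 13, [381.4, 245.8])
([0.4434, -0.2131], [0.439, -0.219], [0.448, -0.208], 0.08, 17, [421.9, 246.4])
([0.4365, 0.1951], [0.433, 0.19], [0.441, 0.2], 0.082, 14, [280.5, 252.7])
([0.4318, 0.1147], [0.428, 0.11], [0.436, 0.119], 0.083, 13, [308.4, 253.6])
([0.4292, -0.018], [0.424, -0.023], [0.433, -0.014], 0.082, 14, [354.5, 253.3])
[0.6011 0.1672 0.0127] [ 0.5614 -0.1697  0.0404]
(array([0.6002, 0.1719]), np.float64(0.05669663208050149), 152) (array([ 0.5632, -0.1732]), np.float64(0.05672657786695768), 159)
table z 0.0011670769079438204
scene
([0.459, 0.385],
[... 283 characters left out ...]
71.0])
([0.4352, -0.0198], [0.43, -0.024], [0.439, -0.015], 0.079, 25, [248.9, 193.0])
([0.5489, 0.0244], [0.542, 0.02], [0.555, 0.031], 0.08, 26, [292.7, 202.2])
([0.4542, -0.099], [0.446, -0.104], [0.459, -0.093], 0.08, 29, [230.6, 211.2])
([0.6512, -0.0134], [0.646, -0.018], [0.656, -0.007], 0.079, 29, [314.0, 226.8])
([0.4498, -0.2147], [0.443, -0.22], [0.454, -0.207], 0.08, 32, [190.8, 235.6])
([0.7775, -0.0116], [0.742, -0.049], [0.813, 0.024], 0.078, 252, [358.2, 251.4])
([0.5458, -0.2854], [0.536, -0.29], [0.553, -0.28], 0.087, 55, [191.2, 273.3])
(array([0.6045, 0.1716]), np.float64(0.05671637745863666), 184) (array([ 0.5676, -0.1738]), np.float64(0.056736275660651966), 306)
table z
```

Request:
{"method": "jog_arm", "body": {
  "motion": [
    [0.4,[0,0,0],[0,6.7,0]],
    [0.4,[0,0,0],[0,6.7,0]],
    [0.4,[0,0,0],[0,6.7,0]],
    [0.4,[0,0,0],[0,6.6,0]],
    [0.4,[-0.012,0,-0.038],[0,0,0]],
    [0.4,[-0.012,0,-0.038],[0,0,0]],
    [0.4,[-0.012,0,-0.038],[0,0,0]],
    [0.4,[-0.012,0,-0.038],[0,0,0]],
    [0.4,[-0.012,0,-0.038],[0,0,0]],
    [0.4,[-0.012,0,-0.038],[0,0,0]]
  ]
}}

```text
clock: 1.08
tcp_pos: [0.3754, -0.3732, 0.2504]
orientation: [-0.0, -2.221, 2.222]
contact_force: [0.5, 0.0, -0.3]
grip_width: 0.0343
```

Request:
{"method": "jog_arm", "body": {
  "motion": [
    [0.4,[-0.012,0,-0.038],[0,0,0]],
    [0.4,[-0.012,0,-0.038],[0,0,0]],
    [0.4,[-0.012,0,-0.038],[0,0,0]],
    [0.4,[-0.012,0,-0.038],[0,0,0]],
    [0.4,[0,0,0],[0,0,0]],
    [0.4,[0,0,0],[0,0,0]],
    [0.4,[0,0,0],[0,0,0]]
  ]
}}

```text
clock: 1.67
tcp_pos: [0.4231, -0.2236, 0.2504]
orientation: [-0.0, -2.221, 2.222]
contact_force: [-1.1, -0.6, -0.3]
grip_width: 0.0343
```

Run:
```python
from h import *
o=r.get_obs();print(o['clock'],o['tcp_pos'],o['grip_width']);print(R.from_rotvec(o['orientation']).as_matrix().round(3))
f=r.grab_frame('wrist');save(f,'w1')
for t in tappets(f,0.07,0.085): print(t)
```

```text
1.6667 [ 0.42311883 -0.22356257  0.2504124 ] 0.03425228591116245
[[-1.  0. -0.]
 [ 0. -0. -1.]
 [-0. -1.  0.]]
([0.5443, 0.023], [0.539, 0.018], [0.551, 0.031], 0.079, 215, [53.2, 51.5])
([0.5442, -0.2826], [0.54, -0.288], [0.548, -0.28], 0.08, 36, [383.1, 52.1])
([0.4499, -0.1], [0.444, -0.105], [0.455, -0.094], 0.079, 133, [197.2, 153.6])
([0.4452, -0.2148], [0.439, -0.22], [0.451, -0.209], 0.079, 109, [310.9, 158.4])
([0.4312, 0.1087], [0.428, 0.107], [0.435, 0.11], 0.073, 20, [1.0, 170.8])
([0.4306, -0.021], [0.424, -0.026], [0.436, -0.013], 0.079, 148, [122.5, 172.3])
```

View pics/w1.png

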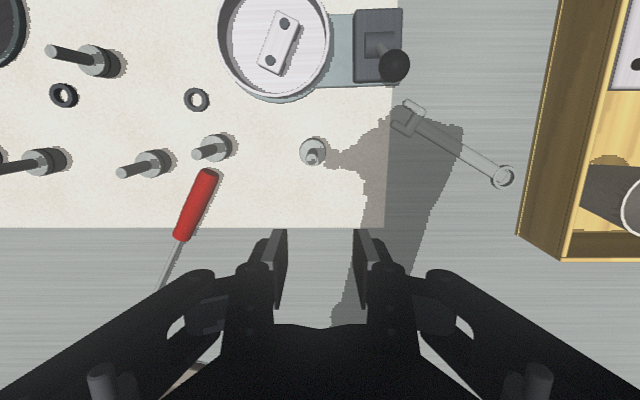

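Request:
{"method": "jog_arm", "body": {
  "motion": [
    [0.4,[-0.022,0,-0.009],[0,0,0]],
    [0.4,[0,0.039,0],[0,0,0]],
    [0.4,[0,0.039,0],[0,0,0]],
    [0.4,[0,0.039,0],[0,0,0]],
    [0.4,[0,0.039,0],[0,0,0]],
    [0.4,[0,0.039,0],[0,0,0]],
    [0.4,[0,0,0],[0,0,0]],
    [0.4,[0,0,0],[0,0,0]],
    [0.0,[0,0,0],[0,0,0]],
    [0.0,[0,0,0],[0,0,0]]
  ],
  "force": 40
}}

```text
clock: 2.55
tcp_pos: [0.447, -0.2154, 0.0579]
orientation: [0.006, 2.218, -2.222]
contact_force: [-0.8, -1.2, -1.6]
grip_width: 0.0112
```

Request:
{"method": "jog_arm", "body": {
  "motion": [
    [0.0,[0,0,0],[0,0,0]],
    [0.0,[0,0,0],[0,0,0]],
    [0.0,[0,0,0],[0,0,0]],
    [0.0,[0,-0.03,0],[0,0,0]],
    [0.0,[0,-0.04,0],[0,0,0]],
    [0.0,[0,-0.04,0],[0,0,0]],
    [0.0,[0,-0.04,0],[0,0,0]],
    [0.0,[0,0,0],[0,0,0]]
  ]
}}

```text
clock: 3.22
tcp_pos: [0.4495, -0.2157, 0.214]
orientation: [0.016, 2.209, -2.22]
contact_force: [1.8, -1.4, -1.1]
grip_width: 0.0108
```

Run:
```python
from h import *
f=r.grab_frame('wrist');save(f,'w2')
```

```text
(no output)
```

View pics/w2.png

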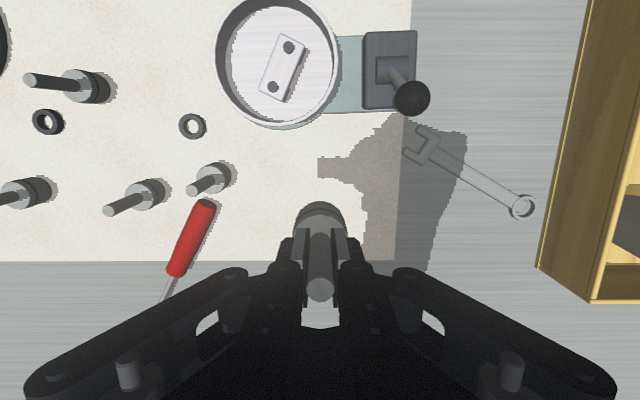

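Run:
```python
from h import *
o=r.get_obs();print(o['clock'],o['tcp_pos'],o['joints'],o['qvel'],o['tau']);print(R.from_rotvec(o['orientation']).as_matrix().round(4))
```

```text
3.2667 [ 0.44803135 -0.21517383  0.21066335] [ 0.39539233  0.22957862 -0.08459647  2.01746792  0.02551233  0.88452712
 -1.27421919] [-0.00295507  0.06599491 -0.00024019  0.07645039  0.00306412 -0.03942295
 -0.00305525] [ 1.36006521e-01 -4.36321270e+01  1.31302499e-01 -2.63890654e+01
 -2.24022934e-02  4.56583612e-01  3.99562425e-02]
[[-9.999e-01  1.030e-02 -5.000e-04]
 [ 5.000e-04 -3.900e-03 -1.000e+00]
 [-1.030e-02 -9.999e-01  3.900e-03]]
```

Request:
{"method": "jog_arm", "body": {
  "motion": [
    [0.0,[-0.012,0,-0.0385],[0,0,0]],
    [0.0,[-0.012,0,-0.0385],[0,0,0]],
    [0.0,[-0.012,0,-0.0385],[0,0,0]],
    [0.0,[-0.012,0,-0.0385],[0,0,0]],
    [0.0,[-0.012,0,-0.0385],[0,0,0]],
    [0.0,[-0.012,0,-0.0385],[0,0,0]],
    [0.0,[-0.012,0,-0.0385],[0,0,0]],
    [0.0,[-0.012,0,-0.0385],[0,0,0]],
    [0.0,[-0.012,0,-0.0385],[0,0,0]],
    [0.0,[-0.012,0,-0.0385],[0,0,0]]
  ]
}}

```text
clock: 4.1
tcp_pos: [0.5648, 0.1725, 0.2046]
orientation: [0.001, -2.22, 2.222]
contact_force: [0.6, -1.0, -1.3]
grip_width: 0.011
```

Request:
{"method": "jog_arm", "body": {
  "motion": [
    [0.0,[0,0,0],[0,0,0]],
    [0.0,[0,0,0],[0,0,0]],
    [0.0,[0,0,0],[0,0,0]],
    [0.0,[0,0,0],[0,0,0]]
  ]
}}

```text
clock: 4.43
tcp_pos: [0.5648, 0.1689, 0.2047]
orientation: [-0.001, -2.218, 2.221]
contact_force: [0.5, 0.4, -1.6]
grip_width: 0.0109
```

```bash
cat > look.py <<'E'
from h import *
import sys
o=r.get_obs();print(o['clock'].__round__(2),o['tcp_pos'].round(4),o['orientation'].round(3),round(o['grip_width'],4))
f=r.grab_frame('wrist');save(f,sys.argv[1])
print('pot',pot(f,[0.602,0.172]))
for t in tappets(f,0.07,0.085): print(t)
print('held/pot',[ (t[0],t[4],t[5]) for t in tappets(f,0.088,0.1)])
np.save('last.npy',cloud(f))
E
python3 look.py w3
```

```text
4.43 [0.5648 0.1689 0.2047] [-1.000e-03 -2.218e+00  2.221e+00] 0.0109
pot (array([0.60183679, 0.17144962]), np.float64(0.056401043729449464), 1659)
([0.6474, -0.0107], [0.642, -0.018], [0.653, -0.006], 0.079, 249, [540.7, 92.0])
([0.574, 0.28], [0.565, 0.277], [0.58, 0.286], 0.085, 170, [191.8, 181.3])
([0.546, 0.0266], [0.54, 0.019], [0.551, 0.031], 0.079, 181, [477.0, 210.6])
([0.4586, 0.3853], [0.426, 0.374], [0.473, 0.42], 0.085, 778, [97.8, 296.6])
([0.4512, -0.0965], [0.444, -0.104], [0.457, -0.092], 0.079, 184, [587.2, 300.7])
([0.4353, -0.0192], [0.431, -0.025], [0.437, -0.015], 0.079, 51, [506.1, 314.0])
held/pot [([0.5682, 0.2799], 62, [186.0, 191.8]), ([0.5635, 0.2716], 5, [192.6, 200.0]), ([0.5592, 0.2702], 3, [195.0, 205.0]), ([0.4592, 0.3853], 736, [84.6, 306.9])]
```

View pics/w3.png

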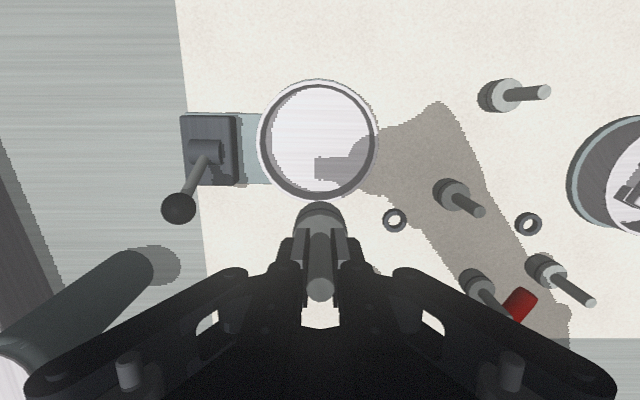

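```bash
cat > held.py <<'E'
from h import *
o=r.get_obs();p=o['tcp_pos'];f=r.grab_frame('wrist');P=cloud(f)
d=P-p
for lo,hi in [(.015,.03),(-.06,-.015)]:
    m=(abs(d[...,0])<.03)&(abs(d[...,1])<.02)&(d[...,2]>lo)&(d[...,2]<hi)&(f['range_z']>0)
    vv,uu=np.nonzero(m);print(lo,m.sum(),d[m].min(0).round(4),d[m].max(0).round(4),d[m].mean(0).round(4),uu.min(),uu.max(),vv.min(),vv.max())
E
python3 held.py
```

```text
0.015 2565 [-0.0114 -0.0193  0.015 ] [0.0143 0.0194 0.03  ] [0.0048 0.     0.0221] 265 373 255 325
-0.06 1492 [-0.0006 -0.016  -0.0592] [ 0.0144  0.0159 -0.015 ] [ 0.0084  0.0002 -0.0321] 292 347 201 247
```

```bash
cat >> held.py <<'E'
print('stemtop')
q=d[276:304,306:335].reshape(-1,3); k=q[(abs(q[:,2]-q[:,2].max())<.002)];
for z in np.arange(.02,.032,.001):
    k=q[abs(q[:,2]-z)<.0005]
    if len(k): print(z.round(3),len(k),k[:,:2].min(0).round(4),k[:,:2].max(0).round(4))
E
python3 held.py
```

```text
0.015 2550 [-0.0115 -0.0194  0.015 ] [0.0143 0.0194 0.03  ] [0.0048 0.0001 0.0221] 266 373 256 325
-0.06 1500 [-0.0006 -0.016  -0.0586] [ 0.0144  0.016  -0.015 ] [ 0.0085  0.0001 -0.032 ] 292 347 201 247
stemtop
0.02 256 [-0.0066 -0.005 ] [0.0043 0.0054]
0.021 18 [-0.0048 -0.0045] [0.0033 0.0034]
```

Request:
{"method": "jog_arm", "body": {
  "motion": [
    [0.0,[-0.038,0,-0.002],[0,0,0]],
    [0.0,[0,0,0],[0,0,0]],
    [0.0,[0,0.035,0],[0,0,0]],
    [0.0,[0,0.035,0],[0,0,0]],
    [0.0,[0,0.035,0],[0,0,0]],
    [0.0,[0,0.02,0],[0,0,0]],
    [0.0,[0,0.006,0],[0,0,0]],
    [0.0,[0,0,0],[0,0,0]],
    [0.0,[0,0,0],[0,0,0]],
    [0.0,[0,0,0],[0,0,0]]
  ]
}}

```text
clock: 5.42
tcp_pos: [0.604, 0.1725, 0.0751]
orientation: [0.003, 2.222, -2.221]
contact_force: [0.9, 0.3, -1.1]
grip_width: 0.0107
```

```bash
python3 look.py w4
```

```text
5.42 [0.604  0.1725 0.0751] [ 0.003  2.222 -2.221] 0.0107
pot (array([0.60245208, 0.17138172]), np.float64(0.05623229439215323), 3365)
([0.611, 0.1723], [0.603, 0.153], [0.616, 0.192], 0.085, 1296, [319.9, 251.7])
([0.5746, 0.2799], [0.568, 0.276], [0.581, 0.286], 0.085, 793, [97.4, 319.9])
([0.5481, 0.0264], [0.541, 0.019], [0.552, 0.032], 0.079, 528, [604.0, 360.8])
held/pot [([0.6075, 0.1726], 1823, [319.3, 278.1]), ([0.6109, 0.1962], 61, [257.3, 276.5]), ([0.6109, 0.1489], 58, [381.4, 276.4]), ([0.5704, 0.2829], 42, [73.7, 345.5])]
```

Request:
{"method": "jog_arm", "body": {
  "motion": [
    [0.0,[0,0.002,0],[0,0,0]],
    [0.0,[0,0,0],[0,0,0]],
    [0.3,[0,0,0],[0,0,0]],
    [0.3,[0,0,0],[0,0,0]],
    [0.3,[0,0,0],[0,0,0]],
    [0.3,[0,-0.02,0],[0,0,0]],
    [0.3,[0,-0.03,0],[0,0,0]],
    [0.3,[0,-0.035,0],[0,0,0]],
    [0.3,[0.02,-0.035,0.035],[0,0,0]],
    [0.3,[0.02,0,0.035],[0,0,0]]
  ]
}}

```text
clock: 6.3
tcp_pos: [0.5718, 0.1149, 0.191]
orientation: [0.007, 2.219, -2.207]
contact_force: [2.5, 0.0, -0.7]
grip_width: 0.0255
```

```bash
python3 look.py w5
```

```text
6.3 [0.5718 0.1149 0.191 ] [ 0.007  2.219 -2.207] 0.0255
pot (array([0.60180801, 0.17111385]), np.float64(0.056446870388737316), 1853)
([0.6474, -0.0111], [0.642, -0.018], [0.653, -0.006], 0.079, 245, [483.7, 103.7])
([0.6031, 0.1689], [0.597, 0.167], [0.606, 0.175], 0.085, 65, [253.9, 159.5])
([0.5736, 0.2793], [0.565, 0.276], [0.58, 0.286], 0.085, 224, [123.9, 193.8])
([0.5461, 0.0262], [0.54, 0.02], [0.551, 0.031], 0.079, 181, [423.0, 226.1])
([0.4569, 0.3836], [0.425, 0.373], [0.473, 0.412], 0.085, 1015, [33.4, 312.9])
([0.4514, -0.0967], [0.444, -0.104], [0.456, -0.091], 0.079, 193, [543.4, 320.8])
([0.4379, 0.1139], [0.437, 0.11], [0.439, 0.117], 0.072, 11, [320.5, 327.7])
([0.4359, -0.0189], [0.434, -0.023], [0.437, -0.016], 0.078, 38, [458.0, 332.6])
held/pot [([0.6009, 0.1722], 194, [245.4, 165.1]), ([0.5655, 0.2771], 124, [115.5, 208.7]), ([0.4541, 0.3804], 819, [20.5, 327.6])]
```

View pics/w5.png

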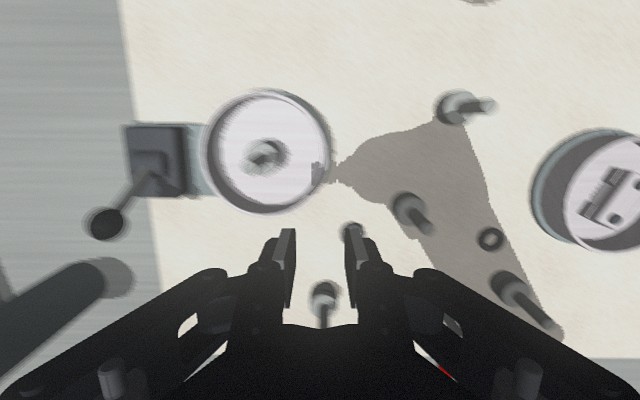

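Request:
{"method": "jog_arm", "body": {
  "motion": [
    [0.35,[0.009,0,0.038],[0,0,0]],
    [0.35,[0.009,0,0.038],[0,0,0]],
    [0.35,[0,0.0,0],[0,0,0]],
    [0.35,[0,0.035,0],[0,0,0]],
    [0.35,[0,0.035,0],[0,0,0]],
    [0.35,[0,0.035,0],[0,0,0]],
    [0.35,[0,0.031,0],[0,0,0]],
    [0.35,[0,0,0],[0,0,0]],
    [0.35,[0,0,0],[0,0,0]],
    [0.35,[0,0,0],[0,0,0]]
  ]
}}

```text
clock: 7.18
tcp_pos: [0.5503, 0.0345, 0.0487]
orientation: [0.001, 2.221, -2.222]
contact_force: [-0.0, -0.3, 1.5]
grip_width: 0.0299
```

```bash
python3 look.py w6|head -4
```

```text
7.18 [0.5503 0.0345 0.0487] [ 1.000e-03  2.221e+00 -2.222e+00] 0.0299
pot (array([0.60194011, 0.169743  ]), np.float64(0.056147249449283454), 4675)
([0.6451, -0.0111], [0.641, -0.019], [0.65, -0.006], 0.08, 1268, [477.3, 13.1])
([0.5585, 0.0653], [0.538, 0.05], [0.565, 0.084], 0.085, 2245, [231.9, 285.8])
```

View pics/w6.png

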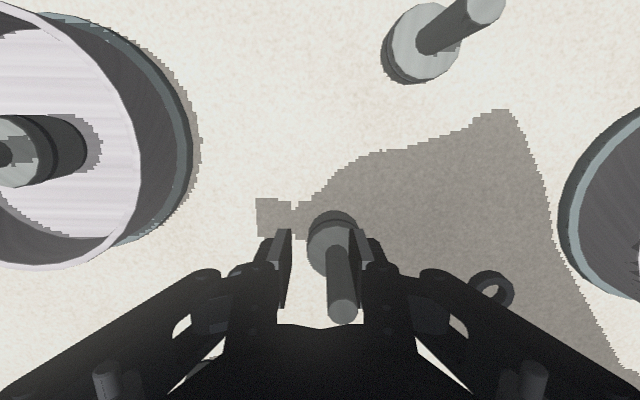

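Request:
{"method": "jog_arm", "body": {
  "motion": [
    [0.35,[0,-0.006,0],[0,0,0]],
    [0.35,[0.005,0,0.008],[0,0,0]],
    [0.35,[0,0,0],[0,0,0]],
    [0.0,[0,0,0],[0,0,0]],
    [0.0,[0,0,0],[0,0,0]],
    [0.0,[0,0,0],[0,0,0]],
    [0.0,[0,0,0],[0,0,0]],
    [0.0,[0,-0.03,0],[0,0,0]],
    [0.0,[0,-0.03,0],[0,0,0]],
    [0.0,[0,-0.03,0],[0,0,0]]
  ]
}}

```text
clock: 8.07
tcp_pos: [0.544, 0.0269, 0.1449]
orientation: [0.003, -2.221, 2.22]
contact_force: [0.4, 0.5, -1.5]
grip_width: 0.0112
```

Request:
{"method": "jog_arm", "body": {
  "motion": [
    [0.0,[-0.015,-0.025,-0.02],[0,0,0]],
    [0.0,[-0.02,-0.01,-0.03],[0,0,0]],
    [0.0,[-0.02,0,-0.03],[0,0,0]],
    [0.0,[-0.02,0,-0.03],[0,0,0]],
    [0.0,[-0.01,0,-0.03],[0,0,0]],
    [0.0,[0,0,0],[0,0,0]],
    [0.0,[0,0,0],[0,0,0]],
    [0.0,[0,0,0],[0,0,0]]
  ]
}}

```text
clock: 8.73
tcp_pos: [0.6292, 0.1662, 0.1787]
orientation: [0.002, -2.22, 2.222]
contact_force: [-0.5, -0.3, 0.1]
grip_width: 0.0109
```

```bash
python3 held.py; python3 look.py w7
```

```text
0.015 2679 [-0.0117 -0.0194  0.015 ] [0.0142 0.0196 0.03  ] [0.0055 0.0001 0.0227] 265 374 256 325
-0.06 1575 [ 0.002  -0.0157 -0.0549] [ 0.0172  0.0156 -0.015 ] [ 0.0112 -0.     -0.0292] 292 348 198 242
stemtop
0.02 8 [ 0.0037 -0.0053] [0.0054 0.005 ]
0.021 36 [ 0.0015 -0.0057] [0.006  0.0053]
0.022 239 [-0.0046 -0.0057] [0.0066 0.0053]
0.023 317 [-0.004  -0.0056] [0.0067 0.0053]
0.024 27 [-0.0026 -0.004 ] [0.0057 0.0041]
8.78 [0.6293 0.1652 0.179 ] [ 0.    -2.219  2.222] 0.0111
pot (array([0.6022503 , 0.17135729]), np.float64(0.056425736381036026), 1292)
([0.7538, -0.013], [0.74, -0.048], [0.771, 0.023], 0.077, 1052, [574.9, 26.5])
([0.6482, -0.0107], [0.642, -0.018], [0.654, -0.005], 0.079, 264, [543.5, 175.7])
([0.5742, 0.2802], [0.565, 0.277], [0.579, 0.286], 0.085, 222, [183.4, 262.3])
held/pot [([0.5678, 0.2794], 131, [177.1, 278.9])]
```

View pics/w7.png

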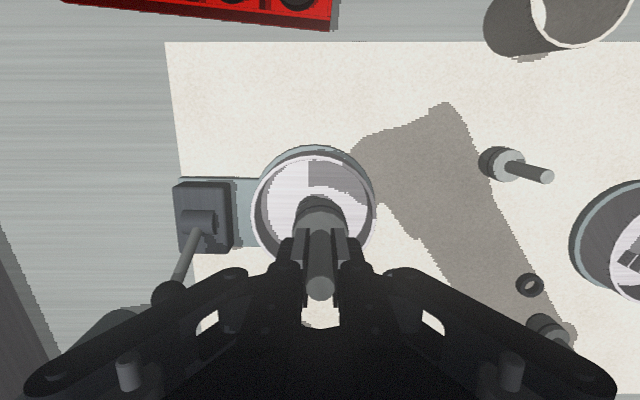

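Request:
{"method": "jog_arm", "body": {
  "motion": [
    [0.0,[-0.007,0,-0.006],[0,0,0]],
    [0.0,[0,0,0],[0,0,0]],
    [0.0,[0,0,0],[0,0,0]],
    [0.0,[0,0.03,0],[0,0,0]],
    [0.0,[0,0.03,0],[0,0,0]],
    [0.0,[0,0.025,0],[0,0,0]],
    [0.0,[0,0.017,0],[0,0,0]],
    [0.0,[0,0.006,0],[0,0,0]],
    [0.0,[0,0,0],[0,0,0]],
    [0.0,[0,0,0],[0,0,0]]
  ]
}}

```text
clock: 9.67
tcp_pos: [0.6371, 0.1724, 0.072]
orientation: [-0.001, -2.221, 2.221]
contact_force: [-0.1, 0.6, -0.5]
grip_width: 0.0107
```

Request:
{"method": "jog_arm", "body": {
  "motion": [
    [0.0,[0,0.002,0],[0,0,0]],
    [0.0,[0,0,0],[0,0,0]],
    [0.3,[0,0,0],[0,0,0]],
    [0.3,[0,0,0],[0,0,0]],
    [0.3,[0,0,0],[0,0,0]],
    [0.3,[0,-0.02,0],[0,0,0]],
    [0.3,[0,-0.03,0],[0,0,0]],
    [0.3,[0,-0.03,0],[0,0,0]],
    [0.35,[0.02,-0.01,0.02],[0,0,0]],
    [0.35,[0.01,0,0.03],[0,0,0]]
  ]
}}

```text
clock: 10.5
tcp_pos: [0.6075, 0.1272, 0.1636]
orientation: [0.0, 2.22, -2.211]
contact_force: [0.1, 0.6, -0.2]
grip_width: 0.0298
```

Request:
{"method": "jog_arm", "body": {
  "motion": [
    [0.35,[0,0,0.03],[0,0,0]],
    [0.35,[-0.005,0,0.03],[0,0,0]],
    [0.35,[-0.005,0,0.03],[0,0,0]],
    [0.35,[-0.005,0,0.02],[0,0,0]],
    [0.35,[0,0,0],[0,0,0]],
    [0.35,[0,0,0],[0,0,0]],
    [0.35,[0,0,0],[0,0,0]]
  ]
}}

```text
clock: 11.08
tcp_pos: [0.6216, 0.0137, 0.1598]
orientation: [-0.0, 2.222, -2.22]
contact_force: [0.1, 1.1, 0.5]
grip_width: 0.0299
```

```bash
python3 look.py w8
```

```text
11.08 [0.6216 0.0137 0.1598] [-0.     2.222 -2.22 ] 0.0299
pot (array([0.60202782, 0.17056305]), np.float64(0.05657096678958888), 2325)
([0.7463, -0.0126], [0.74, -0.042], [0.757, 0.017], 0.076, 625, [361.5, 18.0])
([0.6481, -0.0122], [0.642, -0.018], [0.653, -0.007], 0.079, 236, [356.1, 171.6])
([0.6391, 0.1682], [0.632, 0.166], [0.644, 0.174], 0.085, 260, [104.2, 184.0])
([0.6435, 0.1733], [0.643, 0.173], [0.644, 0.174], 0.085, 3, [89.0, 180.0])
([0.6027, 0.1689], [0.595, 0.166], [0.607, 0.176], 0.085, 253, [112.8, 231.1])
held/pot [([0.6383, 0.1709], 296, [85.7, 190.0]), ([0.6013, 0.1714], 263, [96.2, 240.7])]
```

View pics/w8.png

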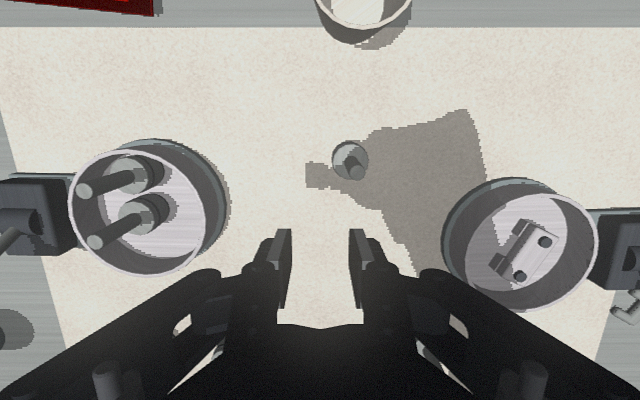

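Request:
{"method": "jog_arm", "body": {
  "motion": [
    [0.35,[-0.025,0,0.026],[0,0,0]],
    [0.35,[0,0,0],[0,0,0]],
    [0.35,[0,0.03,0],[0,0,0]],
    [0.35,[0,0.03,0],[0,0,0]],
    [0.35,[0,0.03,0],[0,0,0]],
    [0.35,[0,0.014,0],[0,0,0]],
    [0.35,[0,0,0],[0,0,0]],
    [0.35,[0,0,0],[0,0,0]]
  ]
}}

```text
clock: 11.8
tcp_pos: [0.6466, -0.0123, 0.0557]
orientation: [-0.002, 2.222, -2.221]
contact_force: [0.2, 0.5, 1.6]
grip_width: 0.0299
```

Request:
{"method": "jog_arm", "body": {
  "motion": [
    [0.0,[0,0,0],[0,0,0]],
    [0.0,[0,0,0],[0,0,0]],
    [0.0,[0,0,0],[0,0,0]],
    [0.0,[0,0,0],[0,0,0]],
    [0.0,[0,-0.03,0],[0,0,0]],
    [0.0,[0,-0.03,0],[0,0,0]],
    [0.0,[0,-0.03,0],[0,0,0]],
    [0.0,[0,-0.025,-0.01],[0,0,0]],
    [0.0,[0.005,0,-0.03],[0,0,0]],
    [0.0,[0.01,0,-0.03],[0,0,0]]
  ]
}}

```text
clock: 12.63
tcp_pos: [0.6338, 0.0551, 0.1734]
orientation: [0.012, 2.221, -2.221]
contact_force: [1.0, 1.3, -3.2]
grip_width: 0.0108
```

Request:
{"method": "jog_arm", "body": {
  "motion": [
    [0.0,[0.01,0,-0.03],[0,0,0]],
    [0.0,[0.005,0,-0.03],[0,0,0]],
    [0.0,[0,0,-0.02],[0,0,0]],
    [0.0,[0,0,0],[0,0,0]],
    [0.0,[0,0,0],[0,0,0]],
    [0.0,[0,0,0],[0,0,0]]
  ]
}}

```text
clock: 13.13
tcp_pos: [0.6168, 0.1353, 0.1707]
orientation: [-0.001, -2.22, 2.222]
contact_force: [-0.6, -1.0, -1.7]
grip_width: 0.011
```

```bash
python3 held.py; python3 look.py w9
```

```text
0.015 2564 [-0.0114 -0.0195  0.015 ] [0.0143 0.0195 0.03  ] [0.005  0.     0.0221] 266 373 255 325
-0.06 1544 [ 0.0001 -0.0158 -0.0588] [ 0.0155  0.0159 -0.0151] [ 0.0095  0.0001 -0.0318] 292 347 199 244
stemtop
0.02 266 [-0.0057 -0.0054] [0.0053 0.005 ]
0.021 24 [-0.0031 -0.0033] [0.0045 0.0046]
13.18 [0.6169 0.1347 0.1706] [-2.000e-03 -2.219e+00  2.222e+00] 0.011
pot (array([0.60212526, 0.17112819]), np.float64(0.05647513302126172), 1471)
([0.7465, -0.011], [0.739, -0.042], [0.756, 0.016], 0.076, 652, [538.2, 14.5])
([0.6414, 0.1698], [0.635, 0.167], [0.644, 0.177], 0.085, 73, [272.2, 171.7])
([0.6048, 0.1711], [0.599, 0.167], [0.607, 0.177], 0.085, 104, [272.9, 217.8])
([0.574, 0.2797], [0.566, 0.276], [0.581, 0.286], 0.085, 262, [139.9, 254.1])
([0.4699, 0.3968], [0.463, 0.383], [0.474, 0.42], 0.085, 530, [28.8, 359.3])
held/pot [([0.6384, 0.172], 228, [266.1, 180.0]), ([0.6014, 0.1725], 210, [268.2, 229.0]), ([0.5665, 0.2781], 176, [131.5, 272.6]), ([0.4697, 0.3935], 405, [14.3, 375.3])]
```

View pics/w9.png

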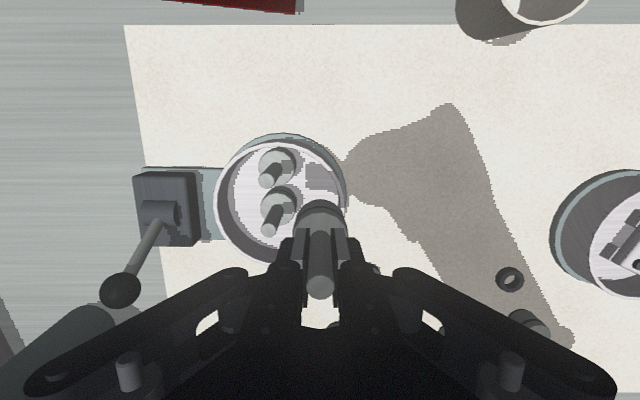

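Request:
{"method": "jog_arm", "body": {
  "motion": [
    [0.0,[-0.002,0,-0.005],[0,0,0]],
    [0.0,[0,0,0],[0,0,0]],
    [0.0,[0,0,0],[0,0,0]],
    [0.0,[0,0.03,0],[0,0,0]],
    [0.0,[0,0.03,0],[0,0,0]],
    [0.0,[0,0.02,0],[0,0,0]],
    [0.0,[0,0.01,0],[0,0,0]],
    [0.0,[0,0.005,0],[0,0,0]],
    [0.0,[0,0,0],[0,0,0]],
    [0.0,[0,0,0],[0,0,0]]
  ]
}}

```text
clock: 14.07
tcp_pos: [0.6196, 0.1417, 0.0767]
orientation: [0.002, 2.221, -2.22]
contact_force: [0.6, 1.1, -1.4]
grip_width: 0.0104
```

Request:
{"method": "jog_arm", "body": {
  "motion": [
    [0.0,[0,0.003,0],[0,0,0]],
    [0.0,[0,0,0],[0,0,0]],
    [0.3,[0,0,0],[0,0,0]],
    [0.3,[0,0,0],[0,0,0]],
    [0.3,[0,0,0],[0,0,0]],
    [0.3,[0,-0.02,0],[0,0,0]],
    [0.3,[0,-0.03,0],[0,0,0]],
    [0.3,[0,-0.03,0],[0,0,0]],
    [0.35,[0.01,-0.01,0.02],[0,0,0]],
    [0.35,[0.02,0,0.03],[0,0,0]]
  ]
}}

```text
clock: 14.9
tcp_pos: [0.5924, 0.0956, 0.1669]
orientation: [0.005, 2.219, -2.21]
contact_force: [1.0, -0.6, 0.0]
grip_width: 0.0299
```

Request:
{"method": "jog_arm", "body": {
  "motion": [
    [0.35,[0.025,0,0.025],[0,0,0]],
    [0.35,[0.025,0,0.025],[0,0,0]],
    [0.35,[0.025,0,0.025],[0,0,0]],
    [0.35,[0.025,0,0.02],[0,0,0]],
    [0.35,[0.02,0,0.015],[0,0,0]],
    [0.35,[0.02,0,0],[0,0,0]],
    [0.35,[0,0,0],[0,0,0]],
    [0.35,[0,0,0],[0,0,0]],
    [0.35,[0,0,0],[0,0,0]]
  ]
}}

```text
clock: 15.65
tcp_pos: [0.4498, -0.0181, 0.1632]
orientation: [0.002, 2.22, -2.22]
contact_force: [0.1, 1.0, -0.3]
grip_width: 0.0299
```

```bash
python3 look.py w10
```

```text
15.65 [ 0.4498 -0.0181  0.1632] [ 2.00e-03  2.22e+00 -2.22e+00] 0.0299
pot (array([0.6004752 , 0.17016375]), np.float64(0.056044590100358775), 1357)
([0.4506, -0.0974], [0.444, -0.104], [0.456, -0.093], 0.08, 237, [425.7, 204.6])
([0.4378, 0.1926], [0.432, 0.188], [0.443, 0.2], 0.079, 309, [43.3, 220.0])
([0.4337, 0.1125], [0.428, 0.108], [0.439, 0.12], 0.079, 249, [148.8, 225.5])
([0.4318, -0.0192], [0.425, -0.025], [0.437, -0.014], 0.079, 217, [321.1, 228.1])
held/pot []
```

View pics/w10.png

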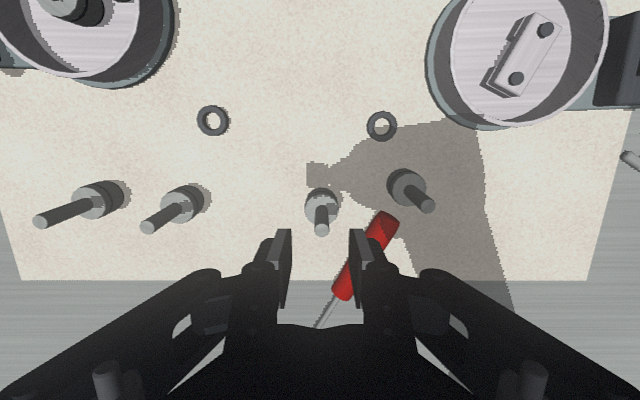

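Run:
```python
import numpy as np
P=np.load('last.npy');print(P[210:300:10,[345,360,372,385,390]][...,2].round(3))
```

```text
[[ 0.     0.001 -0.     0.     0.001]
 [-0.001 -0.001  0.013  0.021  0.024]
 [ 0.     0.151  0.019  0.025  0.025]
 [ 0.001  0.162  0.154  0.024  0.001]
 [-0.001  0.172  0.164  0.    -0.   ]
 [ 0.     0.181  0.181  0.173  0.   ]
 [ 0.019  0.181  0.191  0.192  0.189]
 [ 0.022  0.182  0.197  0.198  0.197]
 [ 0.024  0.182  0.211  0.211  0.211]]
```

Request:
{"method": "jog_arm", "body": {
  "motion": [
    [0.35,[0.019,0,0.001],[0,0,0]],
    [0.35,[0,0,0],[0,0,0]],
    [0.35,[0,0.03,0],[0,0,0]],
    [0.35,[0,0.02,0],[0,0,0]],
    [0.35,[0,0,0],[0,0,0]],
    [0.35,[0,0,0],[0,0,0]]
  ]
}}

```text
clock: 16.2
tcp_pos: [0.4299, -0.019, 0.1122]
orientation: [0.003, -2.221, 2.22]
contact_force: [-0.6, -0.3, -0.4]
grip_width: 0.03
```

Request:
{"method": "jog_arm", "body": {
  "motion": [
    [0.35,[0,0.025,0],[0,0,0]],
    [0.35,[0,0.025,0],[0,0,0]],
    [0.35,[0,0.006,0],[0,0,0]],
    [0.35,[0,0,0],[0,0,0]],
    [0.35,[0,0,0],[0,0,0]],
    [0.35,[0,0,0],[0,0,0]]
  ]
}}

```text
clock: 16.7
tcp_pos: [0.4309, -0.0193, 0.058]
orientation: [0.003, 2.22, -2.22]
contact_force: [-0.2, -0.3, 1.3]
grip_width: 0.0297
```

Run:
```python
from h import *
o=r.get_obs();print(o['joints'].round(3),o['tcp_pos'],o['contact_force'])
```

```text
[ 0.08   0.406 -0.211  2.257  0.177  0.491 -1.841] [ 0.43094659 -0.01933656  0.05798569] [-0.19430217 -0.30632294  1.26328796]
```

Request:
{"method": "jog_arm", "body": {
  "motion": [
    [0.0,[0,0,0],[0,0,0]],
    [0.0,[0,0,0],[0,0,0]],
    [0.0,[0,0,0],[0,0,0]],
    [0.0,[0,0,0],[0,0,0]],
    [0.0,[0,-0.03,0],[0,0,0]],
    [0.0,[0,-0.03,0],[0,0,0]],
    [0.0,[0,-0.03,0],[0,0,0]],
    [0.0,[0,-0.025,0],[0,0,0]],
    [0.0,[-0.01,0,-0.01],[0,0,0]],
    [0.0,[-0.025,0,-0.025],[0,0,0]]
  ]
}}

```text
clock: 17.53
tcp_pos: [0.4632, 0.0121, 0.1734]
orientation: [-0.008, -2.216, 2.222]
contact_force: [0.4, -0.2, -2.1]
grip_width: 0.0107
```

Request:
{"method": "jog_arm", "body": {
  "motion": [
    [0.0,[-0.025,0,-0.025],[0,0,0]],
    [0.0,[-0.025,0,-0.025],[0,0,0]],
    [0.0,[-0.025,0,-0.025],[0,0,0]],
    [0.0,[-0.02,0,-0.025],[0,0,0]],
    [0.0,[-0.02,0,-0.02],[0,0,0]],
    [0.0,[0,0,0],[0,0,0]],
    [0.0,[0,0,0],[0,0,0]],
    [0.0,[0,0,0],[0,0,0]],
    [0.0,[0,0,0],[0,0,0]]
  ]
}}

```text
clock: 18.28
tcp_pos: [0.5789, 0.1339, 0.1715]
orientation: [-0.001, -2.219, 2.222]
contact_force: [0.5, -0.5, -2.3]
grip_width: 0.0112
```

```bash
python3 held.py; python3 look.py w11
```

```text
0.015 2544 [-0.0113 -0.0194  0.015 ] [0.0143 0.0196 0.03  ] [0.0052 0.0001 0.0221] 265 373 255 325
-0.06 1574 [-0.0005 -0.016  -0.0578] [ 0.0161  0.016  -0.0151] [ 0.0099  0.     -0.0318] 292 347 198 244
stemtop
0.02 237 [-0.0046 -0.0053] [0.005  0.0055]
0.021 21 [-0.0036 -0.0053] [0.0051 0.003 ]
18.33 [0.579  0.1339 0.1716] [-1.000e-03 -2.219e+00  2.221e+00] 0.0109
pot (array([0.60163205, 0.17103853]), np.float64(0.05626053930784198), 1892)
([0.6396, 0.168], [0.634, 0.167], [0.644, 0.171], 0.085, 48, [271.7, 121.8])
([0.6217, 0.2004], [0.615, 0.199], [0.626, 0.205], 0.085, 102, [228.7, 147.0])
([0.6232, 0.1405], [0.621, 0.136], [0.624, 0.146], 0.084, 29, [310.4, 144.9])
([0.5737, 0.2795], [0.566, 0.277], [0.58, 0.286], 0.085, 257, [132.1, 209.2])
([0.4587, 0.3844], [0.427, 0.373], [0.473, 0.416], 0.085, 1145, [35.2, 333.3])
([0.4515, -0.0967], [0.444, -0.105], [0.457, -0.092], 0.079, 225, [577.3, 337.4])
held/pot [([0.639, 0.1725], 257, [261.8, 123.3]), ([0.6203, 0.2039], 251, [217.7, 151.3]), ([0.6188, 0.1418], 235, [308.1, 153.5]), ([0.5663, 0.2777], 157, [123.0, 225.8]), ([0.4571, 0.3808], 868, [21.8, 349.2])]
```

View pics/w11.png

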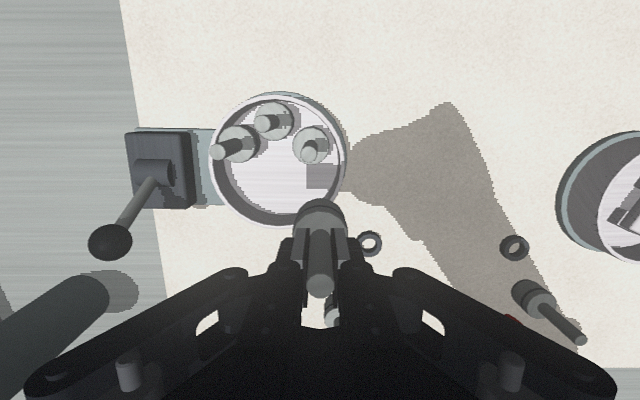

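Request:
{"method": "jog_arm", "body": {
  "motion": [
    [0.0,[-0.011,0,-0.019],[0,0,0]],
    [0.0,[-0.011,0,-0.018],[0,0,0]],
    [0.0,[0,0,0],[0,0,0]],
    [0.0,[0,0,0],[0,0,0]],
    [0.0,[0,0.03,0],[0,0,0]],
    [0.0,[0,0.02,0],[0,0,0]],
    [0.0,[0,0,0],[0,0,0]],
    [0.0,[0,0,0],[0,0,0]]
  ]
}}

```text
clock: 19.05
tcp_pos: [0.6007, 0.1708, 0.1209]
orientation: [0.001, -2.217, 2.221]
contact_force: [0.3, -0.3, 0.1]
grip_width: 0.0108
```

Request:
{"method": "jog_arm", "body": {
  "motion": [
    [0.0,[0,0.02,-0.0005],[0,0,0]],
    [0.0,[0,0.015,0],[0,0,0]],
    [0.0,[0,0.01,0],[0,0,0]],
    [0.0,[0,0.003,0],[0,0,0]],
    [0.0,[0,0,0],[0,0,0]],
    [0.0,[0,0,0],[0,0,0]]
  ]
}}

```text
clock: 19.55
tcp_pos: [0.6024, 0.1731, 0.0747]
orientation: [0.002, 2.222, -2.22]
contact_force: [0.3, 0.1, -1.6]
grip_width: 0.0104
```

Lower the last 2 mm, release, lift.

Request:
{"method": "jog_arm", "body": {
  "motion": [
    [0.0,[0,0.002,0],[0,0,0]],
    [0.0,[0,0,0],[0,0,0]],
    [0.3,[0,0,0],[0,0,0]],
    [0.3,[0,0,0],[0,0,0]],
    [0.3,[0,0,0],[0,0,0]],
    [0.3,[0,-0.02,0],[0,0,0]],
    [0.3,[0,-0.03,0],[0,0,0]],
    [0.3,[0,-0.03,0],[0,0,0]],
    [0.35,[0.01,-0.02,0.01],[0,0,0]],
    [0.35,[0.02,0,0.025],[0,0,0]]
  ]
}}

```text
clock: 20.38
tcp_pos: [0.5755, 0.1429, 0.1768]
orientation: [0.006, 2.221, -2.208]
contact_force: [0.7, 0.3, 0.5]
grip_width: 0.0302
```

Request:
{"method": "jog_arm", "body": {
  "motion": [
    [0.35,[0.025,0,0.025],[0,0,0]],
    [0.35,[0.025,0,0],[0,0,0]],
    [0.35,[0.025,0,0],[0,0,0]],
    [0.35,[0.02,0,0],[0,0,0]],
    [0.35,[0.02,0,0],[0,0,0]],
    [0.35,[0,0,0],[0,0,0]],
    [0.35,[0,0,0],[0,0,0]],
    [0.35,[0,0,0],[0,0,0]]
  ]
}}

```text
clock: 21.05
tcp_pos: [0.4576, 0.1131, 0.172]
orientation: [0.002, 2.221, -2.221]
contact_force: [-0.1, -0.8, -0.6]
grip_width: 0.0298
```

```bash
python3 look.py w12
```

```text
21.05 [0.4576 0.1131 0.172 ] [ 2.000e-03  2.221e+00 -2.221e+00] 0.0298
pot (array([0.60094923, 0.17104534]), np.float64(0.056360199153581994), 1419)
([0.5969, 0.1734], [0.596, 0.171], [0.598, 0.176], 0.073, 14, [229.4, 0.3])
([0.5717, 0.2784], [0.562, 0.276], [0.579, 0.283], 0.085, 329, [72.9, 39.7])
([0.4505, -0.0964], [0.444, -0.104], [0.456, -0.092], 0.079, 282, [586.4, 210.5])
([0.4381, 0.1937], [0.432, 0.189], [0.443, 0.2], 0.079, 211, [218.3, 225.5])
([0.434, 0.1141], [0.427, 0.109], [0.439, 0.119], 0.079, 195, [318.5, 230.4])
held/pot [([0.5605, 0.2745], 148, [61.4, 53.0]), ([0.5464, 0.2773], 3, [56.0, 76.3])]
```

View pics/w12.png

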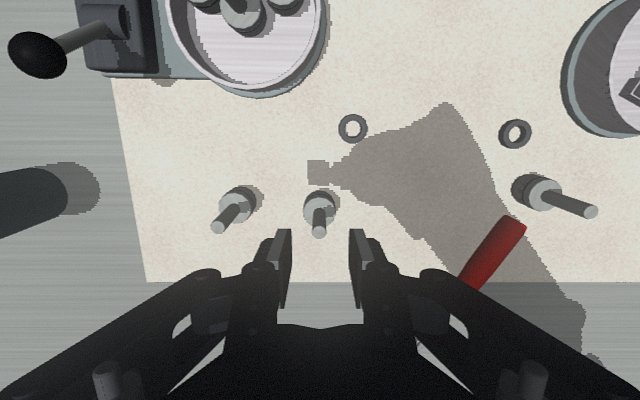

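Request:
{"method": "jog_arm", "body": {
  "motion": [
    [0.35,[0.024,0,-0.001],[0,0,0]],
    [0.35,[0,0,0],[0,0,0]],
    [0.35,[0,0.03,0],[0,0,0]],
    [0.35,[0,0.03,0],[0,0,0]],
    [0.35,[0,0.03,0],[0,0,0]],
    [0.35,[0,0.02,0],[0,0,0]],
    [0.35,[0,0.004,0],[0,0,0]],
    [0.35,[0,0,0],[0,0,0]],
    [0.35,[0,0,0],[0,0,0]],
    [0.35,[0,0,0],[0,0,0]]
  ]
}}

```text
clock: 21.93
tcp_pos: [0.434, 0.1145, 0.0588]
orientation: [0.003, 2.221, -2.22]
contact_force: [1.1, -0.5, 0.4]
grip_width: 0.0301
```

Request:
{"method": "jog_arm", "body": {
  "motion": [
    [0.0,[0,0,0],[0,0,0]],
    [0.0,[0,0,0],[0,0,0]],
    [0.0,[0,0,0],[0,0,0]],
    [0.0,[0,0,0],[0,0,0]],
    [0.0,[0,-0.03,0],[0,0,0]],
    [0.0,[0,-0.03,0],[0,0,0]],
    [0.0,[0,-0.03,0],[0,0,0]],
    [0.0,[0,-0.025,0],[0,0,0]],
    [0.0,[-0.02,0,-0.004],[0,0,0]],
    [0.0,[-0.03,0,-0.004],[0,0,0]]
  ]
}}

```text
clock: 22.77
tcp_pos: [0.482, 0.122, 0.1749]
orientation: [0.002, 2.22, -2.22]
contact_force: [-0.0, -0.1, -1.8]
grip_width: 0.0113
```

Request:
{"method": "jog_arm", "body": {
  "motion": [
    [0.0,[-0.03,0,-0.004],[0,0,0]],
    [0.0,[-0.03,0,-0.004],[0,0,0]],
    [0.0,[-0.02,0,-0.004],[0,0,0]],
    [0.0,[-0.01,0,0],[0,0,0]],
    [0.0,[0,0,0],[0,0,0]],
    [0.0,[0,0,0],[0,0,0]],
    [0.0,[0,0,0],[0,0,0]],
    [0.0,[0,0,0],[0,0,0]]
  ]
}}

```text
clock: 23.43
tcp_pos: [0.5713, 0.1338, 0.1726]
orientation: [0.001, -2.22, 2.222]
contact_force: [-0.0, -0.5, -2.3]
grip_width: 0.0107
```

```bash
python3 held.py; python3 look.py w13
```

```text
0.015 2519 [-0.0115 -0.0195  0.015 ] [0.0142 0.0195 0.03  ] [ 0.005  -0.      0.0219] 265 373 256 325
-0.06 1563 [-0.0007 -0.016  -0.0595] [ 0.0154  0.0156 -0.015 ] [ 0.0091 -0.0001 -0.0326] 292 347 199 246
stemtop
0.02 18 [-0.0033 -0.0049] [0.0032 0.0046]
23.48 [0.5716 0.1338 0.1727] [ 1.000e-03 -2.221e+00  2.222e+00] 0.0111
pot (array([0.60161356, 0.1710483 ]), np.float64(0.05625662595680523), 1984)
([0.6389, 0.1682], [0.633, 0.167], [0.645, 0.171], 0.085, 52, [271.5, 111.9])
([0.6212, 0.2002], [0.614, 0.199], [0.626, 0.205], 0.085, 101, [228.6, 137.1])
([0.6232, 0.1395], [0.621, 0.136], [0.624, 0.144], 0.085, 18, [311.9, 134.3])
([0.6056, 0.1701], [0.599, 0.167], [0.608, 0.177], 0.085, 67, [270.9, 158.4])
([0.5737, 0.2794], [0.564, 0.276], [0.58, 0.285], 0.085, 263, [131.3, 199.4])
([0.4575, 0.3839], [0.425, 0.373], [0.474, 0.419], 0.085, 1196, [34.8, 325.9])
([0.4514, -0.0966], [0.445, -0.105], [0.457, -0.091], 0.079, 226, [577.9, 330.3])
held/pot [([0.6391, 0.1725], 261, [261.6, 111.7]), ([0.6203, 0.2039], 251, [217.3, 140.1]), ([0.6186, 0.1418], 234, [308.0, 142.7]), ([0.6031, 0.1731], 229, [263.4, 165.1]), ([0.5662, 0.2777], 143, [122.5, 215.3]), ([0.4545, 0.3803], 919, [21.7, 342.7])]
```

View pics/w13.png

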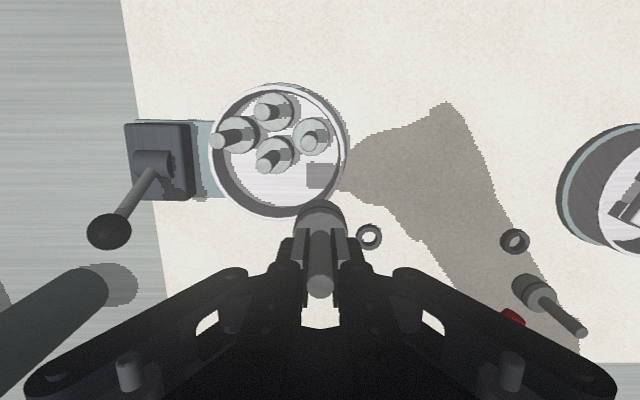

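Request:
{"method": "jog_arm", "body": {
  "motion": [
    [0.0,[-0.012,0,-0.006],[0,0,0]],
    [0.0,[0,0,0],[0,0,0]],
    [0.0,[0,0,0],[0,0,0]],
    [0.0,[0,0.03,0],[0,0,0]],
    [0.0,[0,0.02,0],[0,0,0]],
    [0.0,[0,0,0],[0,0,0]],
    [0.0,[0,0,0],[0,0,0]],
    [0.0,[0,0,0],[0,0,0]]
  ]
}}

```text
clock: 24.2
tcp_pos: [0.5851, 0.1401, 0.1237]
orientation: [0.001, 2.221, -2.221]
contact_force: [0.1, 0.1, -1.4]
grip_width: 0.0108
```

Request:
{"method": "jog_arm", "body": {
  "motion": [
    [0.0,[0.001,0.02,0],[0,0,0]],
    [0.0,[0,0.015,0],[0,0,0]],
    [0.0,[0,0.01,0],[0,0,0]],
    [0.0,[0,0.003,0],[0,0,0]],
    [0.0,[0,0,0],[0,0,0]],
    [0.0,[0,0,0],[0,0,0]]
  ]
}}

```text
clock: 24.7
tcp_pos: [0.5844, 0.1403, 0.0756]
orientation: [0.002, 2.221, -2.22]
contact_force: [0.2, 0.8, -2.0]
grip_width: 0.011
```

Request:
{"method": "jog_arm", "body": {
  "motion": [
    [0.0,[0,0.002,0],[0,0,0]],
    [0.0,[0,0,0],[0,0,0]],
    [0.3,[0,0,0],[0,0,0]],
    [0.3,[0,0,0],[0,0,0]],
    [0.3,[0,0,0],[0,0,0]],
    [0.3,[0,-0.02,0],[0,0,0]],
    [0.3,[0,-0.03,0],[0,0,0]],
    [0.3,[0,-0.03,0],[0,0,0]],
    [0.35,[0.01,-0.02,0],[0,0,0]],
    [0.35,[0.02,0,-0.02],[0,0,0]]
  ]
}}

```text
clock: 25.53
tcp_pos: [0.5585, 0.1565, 0.1773]
orientation: [0.019, 2.221, -2.221]
contact_force: [0.1, 0.5, 0.1]
grip_width: 0.0299
```

Request:
{"method": "jog_arm", "body": {
  "motion": [
    [0.35,[0.025,0,-0.02],[0,0,0]],
    [0.35,[0.025,0,-0.01],[0,0,0]],
    [0.35,[0.025,0,0],[0,0,0]],
    [0.35,[0.02,0,0],[0,0,0]],
    [0.35,[0,0,0],[0,0,0]],
    [0.35,[0,0,0],[0,0,0]],
    [0.35,[0,0,0],[0,0,0]]
  ]
}}

```text
clock: 26.12
tcp_pos: [0.4597, 0.19, 0.173]
orientation: [0.002, 2.222, -2.221]
contact_force: [1.0, -0.4, -0.6]
grip_width: 0.0298
```

```bash
python3 look.py w14
```

```text
26.12 [0.4597 0.19   0.173 ] [ 2.000e-03  2.222e+00 -2.221e+00] 0.0298
pot (array([0.60085095, 0.17165659]), np.float64(0.05621417442982861), 1389)
([0.5973, 0.174], [0.596, 0.169], [0.599, 0.178], 0.08, 69, [343.8, 2.1])
([0.5801, 0.1435], [0.578, 0.137], [0.587, 0.147], 0.085, 130, [389.4, 29.6])
([0.573, 0.2788], [0.566, 0.276], [0.58, 0.284], 0.085, 186, [187.8, 41.5])
([0.4531, 0.3816], [0.42, 0.373], [0.473, 0.411], 0.085, 1093, [74.4, 210.0])
([0.4382, 0.1947], [0.432, 0.189], [0.443, 0.2], 0.079, 195, [313.9, 227.4])
held/pot [([0.5832, 0.1411], 350, [398.8, 17.9]), ([0.5489, 0.2739], 3, [185.7, 76.0]), ([0.4533, 0.3818], 1093, [56.1, 216.9])]
```

View pics/w14.png

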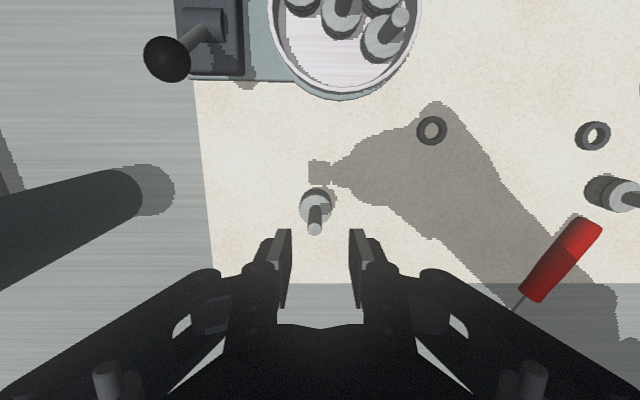

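Request:
{"method": "jog_arm", "body": {
  "motion": [
    [0.35,[0.022,0,-0.004],[0,0,0]],
    [0.35,[0,0,0],[0,0,0]],
    [0.35,[0,0.03,0],[0,0,0]],
    [0.35,[0,0.03,0],[0,0,0]],
    [0.35,[0,0.03,0],[0,0,0]],
    [0.35,[0,0.02,0],[0,0,0]],
    [0.35,[0,0.004,0],[0,0,0]],
    [0.35,[0,0,0],[0,0,0]],
    [0.35,[0,0,0],[0,0,0]],
    [0.35,[0,0,0],[0,0,0]]
  ]
}}

```text
clock: 27.0
tcp_pos: [0.438, 0.1946, 0.0599]
orientation: [0.003, 2.222, -2.219]
contact_force: [-0.7, 0.0, -0.0]
grip_width: 0.0298
```

Request:
{"method": "jog_arm", "body": {
  "motion": [
    [0.0,[0,0,0],[0,0,0]],
    [0.0,[0,0,0],[0,0,0]],
    [0.0,[0,0,0],[0,0,0]],
    [0.0,[0,0,0],[0,0,0]],
    [0.0,[0,-0.03,0],[0,0,0]],
    [0.0,[0,-0.03,0],[0,0,0]],
    [0.0,[0,-0.03,0],[0,0,0]],
    [0.0,[0,-0.025,0],[0,0,0]],
    [0.0,[-0.02,0,0],[0,0,0]],
    [0.0,[-0.03,0,0],[0,0,0]]
  ]
}}

```text
clock: 27.83
tcp_pos: [0.4859, 0.1946, 0.1759]
orientation: [0.0, 2.22, -2.219]
contact_force: [-0.2, 0.9, -2.1]
grip_width: 0.0106
```

Request:
{"method": "jog_arm", "body": {
  "motion": [
    [0.0,[-0.03,0,0],[0,0,0]],
    [0.0,[-0.025,0,0],[0,0,0]],
    [0.0,[-0.02,0,0],[0,0,0]],
    [0.0,[-0.01,0,0],[0,0,0]],
    [0.0,[0,0,0],[0,0,0]],
    [0.0,[0,0,0],[0,0,0]],
    [0.0,[0,0,0],[0,0,0]],
    [0.0,[0,0,0],[0,0,0]]
  ]
}}

```text
clock: 28.5
tcp_pos: [0.5702, 0.1943, 0.1736]
orientation: [-0.002, 2.221, -2.222]
contact_force: [0.8, 0.4, -2.1]
grip_width: 0.0107
```

```bash
python3 held.py; python3 look.py w15
```

```text
0.015 2460 [-0.0114 -0.0195  0.015 ] [0.0142 0.0195 0.03  ] [0.0051 0.     0.0217] 266 373 256 325
-0.06 1583 [-0.001  -0.0158 -0.0597] [ 0.0156  0.0162 -0.015 ] [ 0.0092  0.0001 -0.0333] 292 347 198 245
stemtop
28.55 [0.5705 0.1943 0.1737] [-2.000e-03  2.221e+00 -2.222e+00] 0.0113
pot (array([0.60158819, 0.17131715]), np.float64(0.05614778534920003), 1926)
([0.6382, 0.178], [0.634, 0.175], [0.643, 0.179], 0.085, 22, [342.5, 111.5])
([0.6244, 0.2017], [0.621, 0.199], [0.626, 0.206], 0.085, 17, [309.5, 131.1])
([0.625, 0.2078], [0.625, 0.207], [0.625, 0.208], 0.084, 3, [301.0, 130.3])
([0.6201, 0.1463], [0.614, 0.142], [0.624, 0.148], 0.085, 72, [385.1, 137.2])
([0.6064, 0.1762], [0.601, 0.17], [0.608, 0.179], 0.084, 49, [343.8, 155.7])
([0.5871, 0.1438], [0.58, 0.138], [0.59, 0.147], 0.085, 95, [385.8, 181.1])
([0.5741, 0.2802], [0.566, 0.277], [0.58, 0.286], 0.085, 214, [208.7, 197.2])
([0.4667, 0.3911], [0.453, 0.376], [0.473, 0.419], 0.085, 707, [93.8, 315.1])
([0.4506, -0.0933], [0.446, -0.097], [0.455, -0.091], 0.076, 58, [636.9, 326.9])
held/pot [([0.639, 0.1731], 254, [351.3, 110.2]), ([0.6202, 0.2046], 230, [304.7, 138.5]), ([0.6187, 0.1425], 241, [394.9, 141.0]), ([0.6031, 0.1737], 223, [348.9, 163.4]), ([0.5844, 0.1411], 223, [393.6, 189.2]), ([0.5681, 0.2798], 87, [203.1, 210.4]), ([0.4682, 0.393], 593, [76.2, 327.0])]
```

View pics/w15.png

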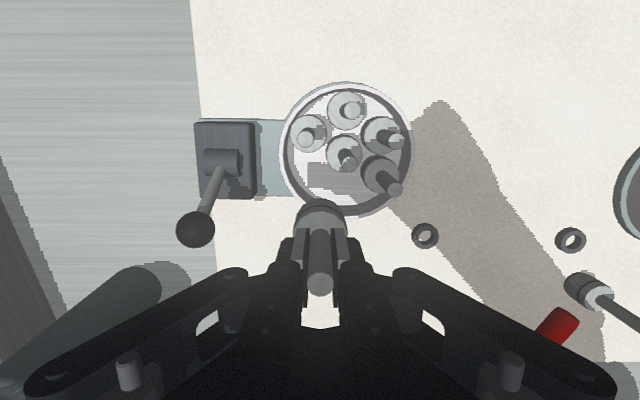

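Request:
{"method": "jog_arm", "body": {
  "motion": [
    [0.0,[-0.014,0,-0.009],[0,0,0]],
    [0.0,[0,0,0],[0,0,0]],
    [0.0,[0,0,0],[0,0,0]],
    [0.0,[0,0.03,0],[0,0,0]],
    [0.0,[0,0.02,0],[0,0,0]],
    [0.0,[0,0,0],[0,0,0]],
    [0.0,[0,0,0],[0,0,0]],
    [0.0,[0,0,0],[0,0,0]]
  ]
}}

```text
clock: 29.27
tcp_pos: [0.5861, 0.2032, 0.1248]
orientation: [0.001, 2.222, -2.221]
contact_force: [0.6, -0.5, -0.5]
grip_width: 0.0106
```

Request:
{"method": "jog_arm", "body": {
  "motion": [
    [0.0,[0.001,0.02,0],[0,0,0]],
    [0.0,[0,0.015,0],[0,0,0]],
    [0.0,[0,0.01,0],[0,0,0]],
    [0.0,[0,0.003,0],[0,0,0]],
    [0.0,[0,0,0],[0,0,0]],
    [0.0,[0,0,0],[0,0,0]]
  ]
}}

```text
clock: 29.77
tcp_pos: [0.5854, 0.2033, 0.0766]
orientation: [0.002, 2.222, -2.22]
contact_force: [0.1, -0.0, -2.8]
grip_width: 0.0111
```

Request:
{"method": "jog_arm", "body": {
  "motion": [
    [0.0,[0,0.002,0],[0,0,0]],
    [0.0,[0,0,0],[0,0,0]],
    [0.3,[0,0,0],[0,0,0]],
    [0.3,[0,0,0],[0,0,0]],
    [0.3,[0,0,0],[0,0,0]],
    [0.3,[0,-0.02,0],[0,0,0]],
    [0.3,[0,-0.03,0],[0,0,0]],
    [0.3,[0,-0.03,0],[0,0,0]],
    [0.35,[0.01,-0.02,0],[0,0,0]],
    [0.35,[0.015,0,0.025],[0,0,0]]
  ]
}}

```text
clock: 30.6
tcp_pos: [0.5625, 0.1847, 0.179]
orientation: [0.004, 2.222, -2.206]
contact_force: [0.7, 1.2, 0.7]
grip_width: 0.0298
```

Request:
{"method": "jog_arm", "body": {
  "motion": [
    [0.35,[0.015,0,0.033],[0,0,0]],
    [0.35,[0.015,0,0.033],[0,0,0]],
    [0.35,[0.015,0,0.033],[0,0,0]],
    [0.35,[0.015,0,0.033],[0,0,0]],
    [0.35,[0.015,0,0.033],[0,0,0]],
    [0.35,[0.015,0,0.033],[0,0,0]],
    [0.35,[0.01,0,0.033],[0,0,0]],
    [0.35,[0,0,0.033],[0,0,0]],
    [0.35,[0,0,0.02],[0,0,0]],
    [0.35,[0,0,0],[0,0,0]]
  ]
}}

```text
clock: 31.43
tcp_pos: [0.459, -0.111, 0.1738]
orientation: [-0.008, -2.216, 2.22]
contact_force: [-0.2, -0.6, 0.6]
grip_width: 0.0296
```

Request:
{"method": "jog_arm", "body": {
  "motion": [
    [0.35,[0,0,0],[0,0,0]],
    [0.35,[0,0,0],[0,0,0]],
    [0.35,[0,0,0],[0,0,0]]
  ]
}}

```text
clock: 31.68
tcp_pos: [0.4599, -0.1045, 0.1736]
orientation: [-0.002, 2.221, -2.22]
contact_force: [0.3, -0.1, -0.3]
grip_width: 0.0301
```

```bash
python3 look.py w16
```

```text
31.68 [ 0.4599 -0.1045  0.1736] [-2.000e-03  2.221e+00 -2.220e+00] 0.0301
pot (array([0.59010135, 0.15266788]), np.float64(0.03698718942564909), 527)
([0.5412, -0.2818], [0.533, -0.287], [0.548, -0.279], 0.085, 299, [571.6, 92.2])
([0.4507, -0.0987], [0.444, -0.104], [0.456, -0.093], 0.079, 196, [312.3, 212.5])
held/pot [([0.5358, -0.2813], 138, [586.2, 99.3]), ([0.5235, -0.2756], 3, [583.3, 118.7])]
```

View pics/w16.png

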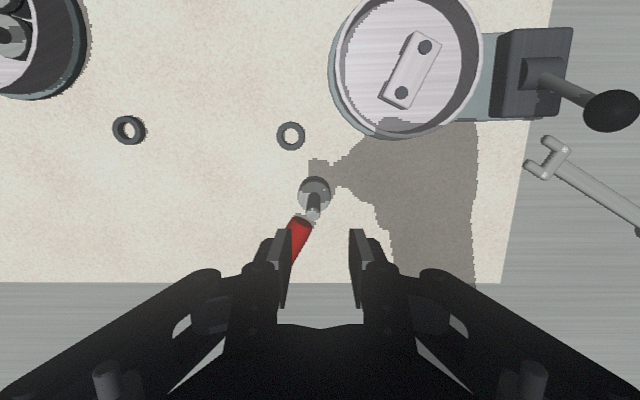

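Request:
{"method": "jog_arm", "body": {
  "motion": [
    [0.35,[0.0095,0,-0.0055],[0,0,0]],
    [0.35,[0,0,0],[0,0,0]],
    [0.35,[0,0.03,0],[0,0,0]],
    [0.35,[0,0.03,0],[0,0,0]],
    [0.35,[0,0.03,0],[0,0,0]],
    [0.35,[0,0.02,0],[0,0,0]],
    [0.35,[0,0.004,0],[0,0,0]],
    [0.35,[0,0,0],[0,0,0]],
    [0.35,[0,0,0],[0,0,0]],
    [0.35,[0,0,0],[0,0,0]]
  ]
}}

```text
clock: 32.57
tcp_pos: [0.4512, -0.1004, 0.061]
orientation: [0.003, 2.22, -2.221]
contact_force: [0.1, -0.8, 0.0]
grip_width: 0.0299
```

Request:
{"method": "jog_arm", "body": {
  "motion": [
    [0.35,[0,0.002,0],[0,0,0]],
    [0.0,[0,0,0],[0,0,0]],
    [0.0,[0,0,0],[0,0,0]],
    [0.0,[0,0,0],[0,0,0]],
    [0.0,[0,0,0],[0,0,0]],
    [0.0,[0,-0.03,0],[0,0,0]],
    [0.0,[0,-0.03,0],[0,0,0]],
    [0.0,[0,-0.03,0],[0,0,0]],
    [0.0,[0,-0.025,0],[0,0,0]],
    [0.0,[-0.01,0,-0.02],[0,0,0]]
  ]
}}

```text
clock: 33.4
tcp_pos: [0.461, -0.0843, 0.1767]
orientation: [-0.013, -2.217, 2.224]
contact_force: [1.5, -0.7, -3.4]
grip_width: 0.0111
```

Request:
{"method": "jog_arm", "body": {
  "motion": [
    [0.0,[-0.012,0,-0.032],[0,0,0]],
    [0.0,[-0.012,0,-0.032],[0,0,0]],
    [0.0,[-0.012,0,-0.032],[0,0,0]],
    [0.0,[-0.012,0,-0.032],[0,0,0]],
    [0.0,[-0.012,0,-0.032],[0,0,0]],
    [0.0,[-0.012,0,-0.032],[0,0,0]],
    [0.0,[-0.01,0,-0.03],[0,0,0]],
    [0.0,[-0.01,0,-0.02],[0,0,0]],
    [0.0,[0,0,0],[0,0,0]],
    [0.0,[0,0,0],[0,0,0]]
  ]
}}

```text
clock: 34.23
tcp_pos: [0.5518, 0.1629, 0.172]
orientation: [-0.004, 2.221, -2.221]
contact_force: [0.2, -0.7, -2.1]
grip_width: 0.0106
```

Request:
{"method": "jog_arm", "body": {
  "motion": [
    [0.0,[0,0,0],[0,0,0]],
    [0.0,[0,0,0],[0,0,0]]
  ]
}}

```text
clock: 34.4
tcp_pos: [0.5517, 0.1598, 0.1721]
orientation: [-0.001, -2.218, 2.221]
contact_force: [-0.3, -0.2, -1.5]
grip_width: 0.0107
```

```bash
python3 held.py; python3 look.py w17
```

```text
0.015 2535 [-0.0112 -0.0193  0.015 ] [0.0146 0.0195 0.03  ] [0.005  0.0001 0.022 ] 265 373 256 325
-0.06 1556 [-0.     -0.0157 -0.0599] [ 0.0154  0.016  -0.015 ] [ 0.0092  0.0002 -0.0321] 292 347 199 245
stemtop
0.02 146 [-0.0056 -0.0053] [0.0046 0.005 ]
0.021 7 [-0.0022 -0.0041] [0.0038 0.0022]
34.45 [0.5519 0.1598 0.1723] [-2.000e-03 -2.219e+00  2.221e+00] 0.0106
pot (array([0.60159716, 0.17127249]), np.float64(0.0562729929950989), 2287)
([0.6352, 0.1697], [0.633, 0.167], [0.64, 0.174], 0.084, 26, [305.1, 88.3])
([0.6199, 0.1999], [0.614, 0.199], [0.625, 0.203], 0.085, 62, [262.8, 111.0])
([0.6188, 0.147], [0.614, 0.145], [0.623, 0.148], 0.084, 16, [337.2, 112.6])
([0.6069, 0.1706], [0.604, 0.168], [0.608, 0.175], 0.085, 17, [304.3, 129.7])
([0.5881, 0.2002], [0.582, 0.198], [0.591, 0.206], 0.085, 71, [264.8, 155.7])
([0.5877, 0.1429], [0.582, 0.136], [0.59, 0.146], 0.085, 48, [342.2, 156.0])
([0.5738, 0.2795], [0.566, 0.276], [0.58, 0.286], 0.085, 239, [160.6, 174.8])
([0.4578, 0.3845], [0.424, 0.373], [0.473, 0.418], 0.085, 1140, [57.9, 307.2])
held/pot [([0.6388, 0.1727], 279, [299.3, 80.5]), ([0.6201, 0.2042], 262, [252.6, 110.7]), ([0.6185, 0.142], 252, [346.0, 113.1]), ([0.6028, 0.1735], 234, [299.2, 137.0]), ([0.5855, 0.2032], 230, [257.1, 162.2]), ([0.5842, 0.1406], 230, [346.9, 164.0]), ([0.5672, 0.2783], 105, [153.0, 188.1]), ([0.5567, 0.2706], 8, [161.8, 204.5]), ([0.4578, 0.3843], 1090, [40.7, 320.3])]
```

View pics/w17.png

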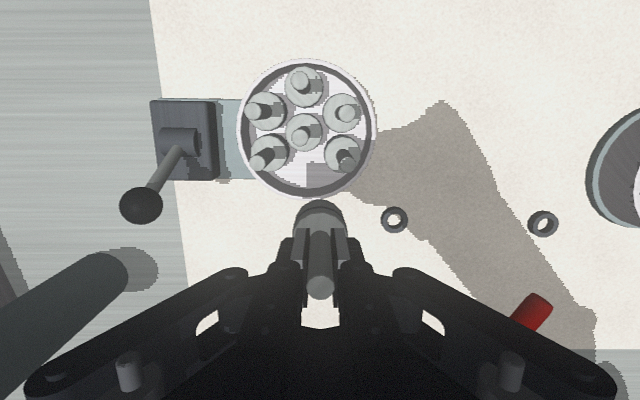

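Request:
{"method": "jog_arm", "body": {
  "motion": [
    [0.0,[-0.015,0,-0.0115],[0,0,0]],
    [0.0,[0,0,0],[0,0,0]],
    [0.0,[0,0,0],[0,0,0]],
    [0.0,[0,0.03,0],[0,0,0]],
    [0.0,[0,0.02,0],[0,0,0]],
    [0.0,[0,0,0],[0,0,0]],
    [0.0,[0,0,0],[0,0,0]],
    [0.0,[0,0,0],[0,0,0]]
  ]
}}

```text
clock: 35.17
tcp_pos: [0.5677, 0.1729, 0.1237]
orientation: [0.002, 2.222, -2.221]
contact_force: [-0.4, 0.5, -2.0]
grip_width: 0.0111
```

Request:
{"method": "jog_arm", "body": {
  "motion": [
    [0.0,[0,0.02,0.001],[0,0,0]],
    [0.0,[0,0.015,0],[0,0,0]],
    [0.0,[0,0.01,0],[0,0,0]],
    [0.0,[0,0.003,0],[0,0,0]],
    [0.0,[0,0,0],[0,0,0]],
    [0.0,[0,0,0],[0,0,0]]
  ]
}}

```text
clock: 35.67
tcp_pos: [0.5679, 0.1723, 0.0756]
orientation: [0.002, 2.221, -2.22]
contact_force: [-1.0, -0.2, -1.4]
grip_width: 0.011
```

Request:
{"method": "jog_arm", "body": {
  "motion": [
    [0.0,[0,0.002,0],[0,0,0]],
    [0.0,[0,0,0],[0,0,0]],
    [0.3,[0,0,0],[0,0,0]],
    [0.3,[0,0,0],[0,0,0]],
    [0.3,[0,0,0],[0,0,0]],
    [0.3,[0,-0.02,0],[0,0,0]],
    [0.3,[0,-0.03,0],[0,0,0]],
    [0.3,[0,-0.03,0],[0,0,0]],
    [0.3,[0,-0.03,0],[0,0,0]],
    [0.3,[0.01,-0.02,0],[0,0,0]]
  ]
}}

```text
clock: 36.5
tcp_pos: [0.5596, 0.1723, 0.206]
orientation: [0.007, 2.222, -2.218]
contact_force: [1.3, 0.4, 0.0]
grip_width: 0.0258
```

Request:
{"method": "jog_arm", "body": {
  "motion": [
    [0.0,[0.025,-0.01,-0.02],[0,0,0]],
    [0.0,[0.025,0,-0.02],[0,0,0]],
    [0.0,[0.025,0,-0.02],[0,0,0]],
    [0.0,[0,0,-0.02],[0,0,0]],
    [0.0,[0,0,0],[0,0,0]],
    [0.0,[0,0,0],[0,0,0]],
    [0.0,[0,0,0],[0,0,0]]
  ]
}}

```text
clock: 37.08
tcp_pos: [0.4828, 0.2512, 0.2126]
orientation: [-0.001, -2.22, 2.222]
contact_force: [-0.2, -0.3, -0.3]
grip_width: 0.0002
```

```bash
python3 look.py w18
python3 - <<'E'
from h import *
f=r.grab_frame('wrist');P=cloud(f)
m=(f['image'].max(-1)<70)&(P[...,2]>.07)&(P[...,2]<.125)&(P[...,0]>.5)&(P[...,1]>.24)&(P[...,1]<.34)
q=P[m];print('knob',m.sum(),q.min(0).round(3),q.max(0).round(3),q.mean(0).round(3))
E
```

```text
37.08 [0.4828 0.2512 0.2126] [-1.000e-03 -2.220e+00  2.222e+00] 0.0002
pot (array([0.60078307, 0.17125897]), np.float64(0.05584580217213277), 1396)
([0.6335, 0.1741], [0.633, 0.17], [0.635, 0.177], 0.079, 38, [418.2, 1.3])
([0.6161, 0.2073], [0.614, 0.201], [0.622, 0.211], 0.085, 89, [375.3, 24.9])
([0.616, 0.1458], [0.612, 0.14], [0.624, 0.148], 0.085, 150, [453.4, 25.2])
([0.6001, 0.1775], [0.596, 0.172], [0.607, 0.18], 0.085, 98, [411.5, 47.3])
([0.5824, 0.1449], [0.578, 0.139], [0.589, 0.147], 0.085, 119, [450.0, 70.9])
([0.5822, 0.2076], [0.579, 0.202], [0.589, 0.21], 0.085, 54, [372.8, 71.3])
([0.5752, 0.281], [0.57, 0.277], [0.579, 0.286], 0.084, 90, [283.4, 80.6])
([0.5657, 0.1773], [0.561, 0.174], [0.572, 0.179], 0.085, 72, [408.3, 92.6])
([0.4578, 0.3841], [0.426, 0.374], [0.473, 0.411], 0.085, 501, [176.3, 215.1])
held/pot [([0.6193, 0.2052], 243, [382.0, 14.5]), ([0.6179, 0.1428], 256, [466.4, 16.7]), ([0.6021, 0.1743], 232, [421.8, 40.3]), ([0.5847, 0.2043], 211, [380.6, 65.2]), ([0.5835, 0.1415], 226, [462.2, 66.9]), ([0.5664, 0.1734], 200, [418.7, 90.4]), ([0.4575, 0.3841], 485, [167.6, 221.8])]
knob 860 [0.546 0.27  0.08 ] [0.57  0.293 0.117] [0.558 0.281 0.112]
```

View pics/w18.png

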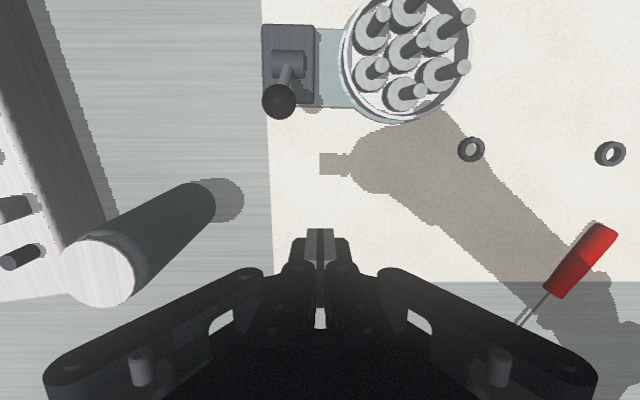

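Request:
{"method": "jog_arm", "body": {
  "motion": [
    [0.0,[-0.016,0,-0.015],[0,0,0]],
    [0.0,[-0.016,0,-0.015],[0,0,0]],
    [0.0,[0,0,0],[0,0,0]],
    [0.0,[0,0.03,0],[0,0,0]],
    [0.0,[0,0.03,0],[0,0,0]],
    [0.0,[0,0.03,0],[0,0,0]],
    [0.0,[0,0.017,0],[0,0,0]],
    [0.0,[0,0,0],[0,0,0]],
    [0.0,[0,0,0],[0,0,0]],
    [0.0,[0,0,0],[0,0,0]]
  ]
}}

```text
clock: 38.02
tcp_pos: [0.5152, 0.282, 0.1068]
orientation: [0.003, 2.222, -2.22]
contact_force: [0.2, 0.5, 0.5]
grip_width: 0.0001
```

```bash
python3 look.py w19|head -1;python3 - <<'E'
from h import *
f=r.grab_frame('scene');save(f,'s19')
E
```

```text
38.02 [0.5152 0.282  0.1068] [ 0.003  2.222 -2.22 ] 0.0001
```

View pics/w19.png

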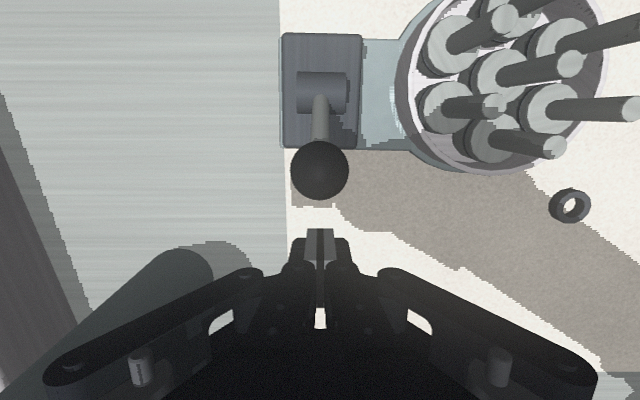

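View pics/s19.png

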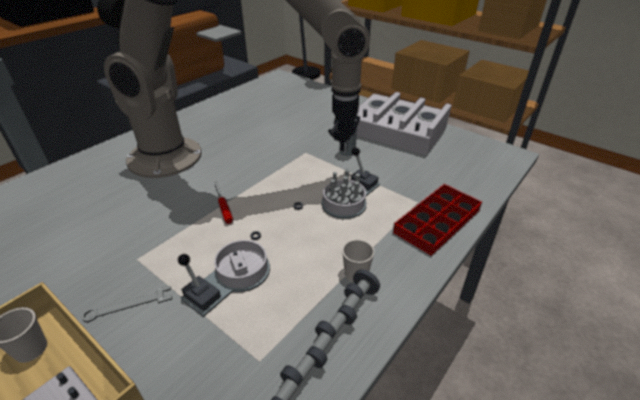

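Request:
{"method": "jog_arm", "body": {
  "motion": [
    [0.0,[-0.012,0,0],[0,0,0]],
    [0.0,[-0.012,0,0],[0,0,0]],
    [0.0,[-0.012,0,0],[0,0,0]],
    [0.0,[-0.012,0,0],[0,0,0]],
    [0.0,[-0.012,0,0],[0,0,0]],
    [0.0,[-0.012,0,0],[0,0,0]],
    [0.0,[-0.008,0,0],[0,0,0]],
    [0.0,[0,0,0],[0,0,0]],
    [0.0,[0,0,0],[0,0,0]]
  ]
}}

```text
clock: 38.87
tcp_pos: [0.5946, 0.2821, 0.1063]
orientation: [0.002, 2.222, -2.221]
contact_force: [-1.2, 0.2, -0.2]
grip_width: -0.0001
```

Request:
{"method": "jog_arm", "body": {
  "motion": [
    [0.0,[-0.006,0,0],[0,0,0]],
    [0.0,[0,0,0],[0,0,0]],
    [0.0,[0,0,0],[0,0,0]]
  ]
}}

```text
clock: 39.12
tcp_pos: [0.6003, 0.2821, 0.1058]
orientation: [0.0, 2.221, -2.221]
contact_force: [-1.0, -0.1, -0.1]
grip_width: -0.0
```

```bash
python3 look.py w20|head -1
```

```text
39.12 [0.6003 0.2821 0.1058] [ 0.     2.221 -2.221] -0.0
```

View pics/w20.png

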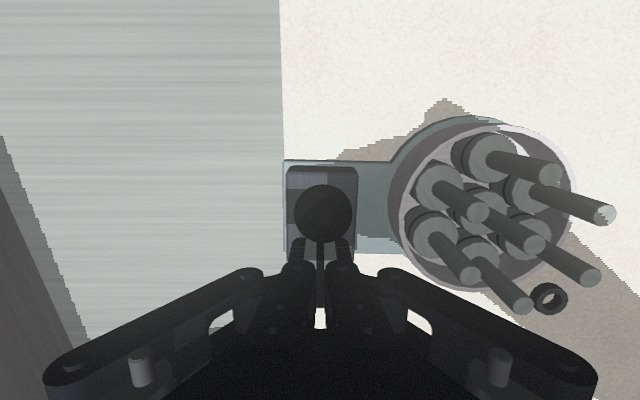

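Request:
{"method": "jog_arm", "body": {
  "motion": [
    [0.0,[-0.004,0,0],[0,0,0]],
    [0.0,[0,0,0],[0,0,0]],
    [0.0,[0,0,0],[0,0,0]]
  ]
}}

```text
clock: 39.42
tcp_pos: [0.6045, 0.282, 0.1056]
orientation: [-0.001, -2.221, 2.221]
contact_force: [-0.5, -0.1, 0.5]
grip_width: 0.0001
```

Request:
{"method": "jog_arm", "body": {
  "motion": [
    [0.0,[-0.003,0,0],[0,0,0]],
    [0.0,[0,0,0],[0,0,0]],
    [0.0,[0,0,0],[0,0,0]]
  ]
}}

```text
clock: 39.67
tcp_pos: [0.6075, 0.282, 0.1056]
orientation: [-0.001, -2.221, 2.221]
contact_force: [-0.1, -1.7, -1.4]
grip_width: 0.0003
```

```bash
cat > knob.py <<'E'
from h import *
for n in ['wrist','scene','top']:
    f=r.grab_frame(n);P=cloud(f)
    m=(f['image'].max(-1)<75)&(P[...,2]>.09)&(P[...,2]<.125)&(P[...,0]>.54)&(P[...,0]<.67)&(P[...,1]>.255)&(P[...,1]<.31)
    q=P[m]
    if len(q): print(n,len(q),q.min(0).round(3),q.max(0).round(3),q.mean(0).round(3))
E
python3 knob.py
```

```text
wrist 3760 [0.596 0.268 0.092] [0.644 0.295 0.125] [0.628 0.281 0.112]
scene 127 [0.603 0.267 0.09 ] [0.645 0.29  0.125] [0.624 0.275 0.108]
```

Request:
{"method": "jog_arm", "body": {
  "motion": [
    [0.0,[-0.003,0,0],[0,0,0]],
    [0.0,[0,0,0],[0,0,0]],
    [0.0,[0,0,0],[0,0,0]]
  ]
}}

```text
clock: 40.07
tcp_pos: [0.6091, 0.2821, 0.1053]
orientation: [0.003, -2.22, 2.221]
contact_force: [-4.7, -0.1, 2.2]
grip_width: 0.0002
```

End stop felt (about 5 N, only 1.6 mm of 3 mm). Back off towards the robot and up, then check.

Request:
{"method": "jog_arm", "body": {
  "motion": [
    [0.0,[0.015,0,0],[0,0,0]],
    [0.0,[0.025,0,0],[0,0,0]],
    [0.0,[0.025,0,0],[0,0,0]],
    [0.0,[0.015,-0.015,0],[0,0,0]],
    [0.0,[0,-0.03,0],[0,0,0]],
    [0.0,[0,-0.03,0],[0,0,0]],
    [0.0,[0,-0.03,0],[0,0,0]],
    [0.0,[0.02,0,0.02],[0,0,0]],
    [0.0,[0.02,0,0.02],[0,0,0]],
    [0.0,[0,0,0],[0,0,0]]
  ]
}}

```text
clock: 40.9
tcp_pos: [0.4881, 0.2382, 0.2108]
orientation: [-0.002, -2.216, 2.224]
contact_force: [-1.4, -1.1, -0.7]
grip_width: -0.0
```

Request:
{"method": "jog_arm", "body": {
  "motion": [
    [0.0,[0,0,0],[0,0,0]],
    [0.0,[0,0,0],[0,0,0]],
    [0.0,[0,0,0],[0,0,0]],
    [0.0,[0,0,0],[0,0,0]]
  ]
}}

```text
clock: 41.23
tcp_pos: [0.4909, 0.2428, 0.2106]
orientation: [0.0, 2.222, -2.22]
contact_force: [0.3, 0.7, -0.1]
grip_width: 0.0
```

```bash
python3 knob.py; python3 look.py w21;python3 - <<'E'
from h import *
f=r.grab_frame('scene');save(f,'s21')
for t in tappets(f,.084,.1): print(t[0],t[4])
cv2.imwrite('pics/s21z.png',cv2.resize(f['image'][130:300,150:420,::-1],None,fx=2.9,fy=2.9))
E
```

```text
wrist 662 [0.619 0.268 0.09 ] [0.632 0.292 0.115] [0.625 0.279 0.109]
scene 54 [0.624 0.268 0.094] [0.647 0.283 0.116] [0.637 0.275 0.107]
top 60 [0.619 0.269 0.09 ] [0.64  0.294 0.118] [0.63  0.28  0.111]
41.38 [0.4905 0.2425 0.2104] [-0.     2.222 -2.221] 0.0004
pot (array([0.60094637, 0.17123223]), np.float64(0.05592393167669495), 1562)
([0.6352, 0.1757], [0.633, 0.168], [0.642, 0.179], 0.085, 125, [406.7, 7.7])
([0.615, 0.2803], [0.609, 0.276], [0.622, 0.286], 0.085, 205, [271.7, 36.5])
([0.6161, 0.2073], [0.614, 0.2], [0.622, 0.211], 0.085, 77, [364.6, 35.1])
([0.6158, 0.1458], [0.612, 0.14], [0.623, 0.148], 0.085, 136, [442.9, 35.5])
([0.6001, 0.1776], [0.597, 0.172], [0.606, 0.18], 0.085, 86, [401.0, 57.1])
([0.5824, 0.2079], [0.579, 0.202], [0.588, 0.21], 0.084, 41, [362.1, 80.8])
([0.5824, 0.1448], [0.578, 0.139], [0.589, 0.147], 0.085, 107, [439.6, 80.7])
([0.5661, 0.1774], [0.561, 0.174], [0.572, 0.179], 0.085, 64, [398.2, 101.8])
([0.4577, 0.384], [0.426, 0.374], [0.473, 0.411], 0.085, 540, [167.1, 223.7])
held/pot [([0.6345, 0.1738], 74, [414.7, 2.2]), ([0.6194, 0.2051], 238, [370.6, 25.1]), ([0.621, 0.28], 53, [269.0, 23.3]), ([0.618, 0.1428], 248, [455.1, 27.4]), ([0.602, 0.1744], 223, [410.6, 51.0]), ([0.5848, 0.2041], 203, [369.8, 75.6]), ([0.5835, 0.1414], 215, [451.3, 77.4]), ([0.5665, 0.1734], 200, [408.0, 100.6]), ([0.4581, 0.3843], 531, [157.2, 230.1])]
[0.4583, 0.3857] 77
[0.632, 0.2743] 15
[0.5885, 0.2029] 22
[0.5706, 0.1713] 18
[0.6235, 0.2033] 19
[0.6069, 0.1714] 21
[0.5873, 0.1398] 17
[0.6427, 0.1714] 17
[0.6217, 0.1414] 20
[0.5403, -0.2853] 34
```

View pics/w21.png

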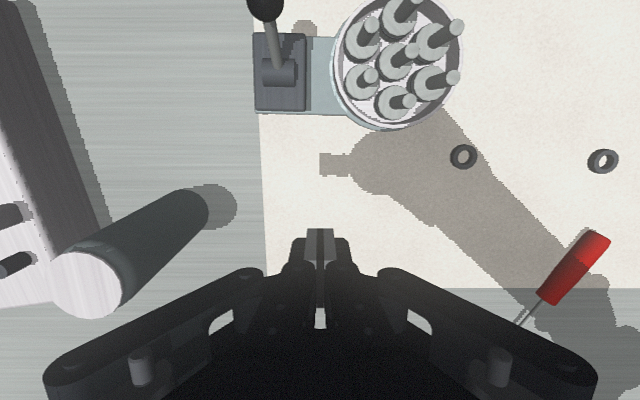

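View pics/s21z.png

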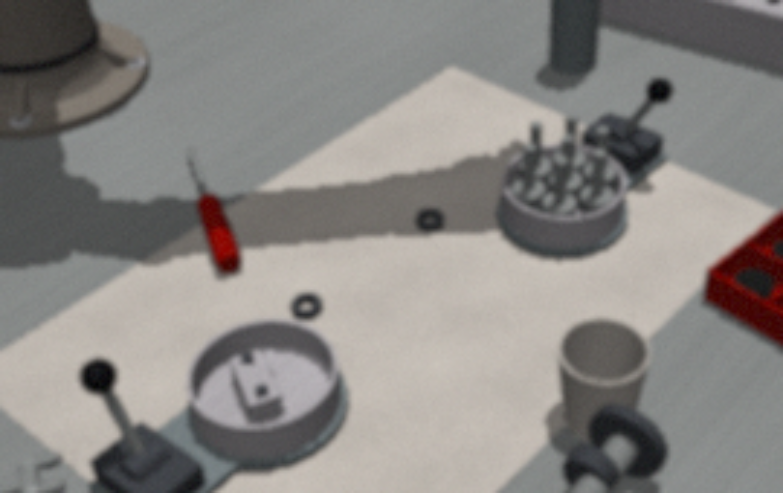

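```bash
python3 -c "
from bench import r
o=r.get_obs();print(o['clock'],o['contact_force']);print(r.hand_in())"
```

```text
41.4833 [-0.08725824 -1.17881966  0.22860206]
the job is handed in; nothing more can be done
None
```

All seven tappets are standing in pot_a, and I pushed lever_a over to its end stop. I handed the job in at 41.5 s; no verdict is reported.

- **Which pot:** pot_b held the bearing cap, so pot_a was the empty one. I left pot_b, its cap and its lever alone, and in the last scene picture all three, the cup and the can still stood where they started.
- **Cluster:** one tappet is about 3 mm from the pot axis and six are around it at about 35–37 mm. In the last wrist and scene pictures all of them look upright, with stem tops near the expected 93 mm. I did not measure the tilt separately.
- **Knocked tappet:** the first tappet I put in the middle was later found at a ring position, still upright. I left it there and put the next one in the middle.
- **Lever:** it stopped under about 5 N. The knob moved roughly 73 mm along x, so I take it to be at or very near the 1.0 rad end. I backed the arm clear before handing in.
- **Disagreements:** the three cameras differ by up to about 5 mm in x, so I relied on the wrist camera. Some faster combined moves ended several millimetres short, and I corrected those from the measured pose.

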